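# Leak-test an engine cover: clamp it, set the guarded regulator

### The arm

A 6-joint arm with a two-finger parallel gripper is mounted at the origin on the work surface. World frame = base frame: x ahead of the robot, y to its left, z up, the work surface at z = 0. Lengths are in m, angles in rad, forces in N, time in s.
With the tool pointing down it reaches from about 0.3 to 0.775 m from the base axis. Payload 14.6 kg.
Tool frame: the origin (TCP) lies on the front face of the gripper's body, between the roots of the fingers; the fingertips stand 97 mm ahead of it and the grasp point (between the pads) lies 78 mm ahead of it; z points along the fingers, x is the direction in which the jaws open and shut, and the axes are right-handed (so a half turn about z gives the same grasp; the last joint's range is limited). The gripper opens to 94 mm and grips with 3 to 60 N. Pads are 16 mm wide; open, the fingers measure 119 mm over their backs; the gripper's body (75 mm by 177 mm) begins 78 mm behind the grasp point.
Start: joints at [-1.266, 0.3, 1.521, -0, 1.321, -0.067], TCP at [0.2, -0.512, 0.303] pointing down, gripper open.
Joint ranges: [-3.03, 3.03], [-0.79, 2.21], [0.23, 2.52], [-1.04, 4.18], [0, 3.07], [-2.55, 2.55]. Speed limits (rad/s): [2.22, 2.22, 2.57, 3.14, 3.14, 3.14].

### API

Orientations are given as [roll, pitch, yaw] about the fixed x, y, z axes, in that order (R = Rz(yaw) Ry(pitch) Rx(roll)).
In Python, from station import sensors, camera, ctrl gives the robot as it stands.
- The arm moves only by the tool move_arm, never from a script. Its argument "rows" is text: rows parted by semicolons, each of 6 numbers parted by spaces: the shift along the tool's x, y, z in mm, then the turn, a rotation vector about the tool's x, y, z in rad. In form: x y z wx wy wz; .... A call has 1 to 20 rows; each row shifts and turns the pose as measured when the row begins, along the tool's axes as they then stand; what a row does not reach is not made up. A row lasts 1/8 s, in which the tool goes at most 62.5 mm and 10.7 degrees, less where a joint would pass 70% of its speed; a pose out of reach is approached as far as the arm can. A call with a gripper value outside its range is refused whole. "grip" is the opening, from -1 (shut) to 1 (fully open), set as the call begins (left out, the last holds). The fingers move at their own pace and stop on an object; "newtons" is the grip in N (left out, the last holds). Time passes only in rows, so rows that do not move let the fingers close. It gives the time, the measured TCP pose, the force and the opening at its end, in the units of the state.
- sensors.get_obs(): the state, without advancing time (a new reading comes with each control period).
- camera(name): name is "scene" or "top" or "wrist"; returns a dict with "color" (384x512x3 uint8, blue, green, red), "z_map" (384x512 float32, m along the optical axis (not along the pixel's ray), 0 where there is no reading), "mtx" (3x3 intrinsics, pixels), "distortion" ([k1, k2, p1, p2, k3] as OpenCV has them; the pictures are not rectified), "position" and "attitude" of the camera in the world; the wrist camera has in their place "hand_eye" (4x4, takes a point from camera to tool coordinates, whose origin is the TCP and whose axes are the tool frame's). Camera axes: x right, y down, z forward; pixel columns grow to the right and rows downward; lengths in m; the calibration is good to about 2 mm. A picture is of the moment at which its call begins: read the wrist's pose just before it.
- ctrl.hand_in(): hands the job in, once; it reports no verdict.
The state is a dict: "time_s": time; "qpos": joint angles; "joint_vel": joint speeds; "tau": joint torques, N m; "ee_pos": TCP position; "eef_rot": TCP orientation; "force": force on the tool from outside, world axes, zero at the start; "moment": the same for the moment, N m; "grip_width": finger opening in m.
Only numpy, scipy, OpenCV 4.12 (cv2) and the standard library are available. Lean on these libraries where they do the work, as an engineer would, in place of code of your own. Each camera call takes 0.05 s, during which the arm holds its last target.

### The job

Get the cast engine cover ready for its leak test: turn both black wing bolts on the clamps clockwise, one after the other, until they are fully home. Only then flip the clear guard on the test console right back so that it rests propped open on its stop, turn the blue regulator knob clockwise until the black gauge needle lies under the red set hand, and close the guard again. Leave everything else on the bench where it is.

Things in the scene. Friction and masses are not known exactly. Their poses are not given: they have to be found in the camera images.
- fixture: clamping fixture, fixed to the bench: aluminium plate 170 (x) x 280 (y) x 20 mm with a chrome cast cover in its middle (120 mm across, its top 64 mm above the bench, reaching no farther than 62 mm from the centre along y above the flange) and a steel strap clamp at each end, strap tops 45 mm above the bench. Origin at the centre of the underside; x ahead, y to the left, z up at yaw 0
- clamp_a (a joint): turn of the wing bolt on the fixture's left strap, at fixture x 0, y +105 mm (rad). 0 = loose end, 1.4 = fully home against its end stop. Grows clockwise seen from above and stays where it is left; friction about 0.1 N m. The wing bar makes the angle (1.4 - value) counter-clockwise from the fixture's x axis, so it points along fixture x when home
- clamp_b (a joint): the same for the wing bolt on the fixture's right strap, at fixture x 0, y -105 mm: 0 loose, 1.4 fully home, clockwise from above, wing bar at (1.4 - value) from the fixture's x axis
- clamp_a_grip (a point): middle of the left bolt's black wing bar, on the bolt axis, 75 mm above the bench. Bar 48 mm long, 14 mm thick, 24 mm high, its underside 18 mm above the strap; x runs along the bar and turns with it
- clamp_b_grip (a point): middle of the right bolt's black wing bar, the same size and height; x runs along the bar and turns with it
- console: leak-test console, fixed to the bench: grey box 150 (x) x 270 (y) x 78 mm, flat aluminium top with the guarded knob on its right half and a gauge of 100 mm diameter, 97 mm high, on its left half (centre at console x 8, y +68 mm). Origin at the centre of the underside; x ahead (the guard's hinge is on the +x edge), y left at yaw 0
- guard (a joint): opening angle of the clear flip guard about its hinge (rad): 0 = shut flat on the console, 1.745 = laid back on its stop. It weighs about 0.16 kg and has no catch: by its own weight, softly damped, it falls shut from below about 1.1 rad, and from above that it falls open on to the stop and stays there
- guard_hinge (a point): middle of the guard's hinge line, at console x +70, y -65, z 82 mm; the line runs along the console's y axis
- guard_handle (a point): middle of the guard's orange round handle bar: 10 mm diameter, 64 mm long along the console's y axis on two posts 58 mm apart, 25 mm clear above the guard's clear top face. In the shut guard it lies 98 mm nearer the robot (console -x) than the hinge and 72 mm above it; it swings with the guard towards +x. The guard is a clear hood 110 (x) x 100 (y) mm, from the hinge to 112 mm in front of it, top face 47 mm above the hinge line
- regulator (a joint): turn of the regulator knob (rad), 0 to 2.2, grows clockwise seen from above, stays where it is left; friction about 0.06 N m. The gauge needle turns 1.5 rad for each rad of this knob
- regulator_grip (a point): on the axis of the round blue regulator knob under the guard (40 mm diameter, 28 mm high, upright axis), 15 mm above its underside and 103 mm above the bench, at console x +12, y -65 mm, 58 mm in front of the hinge line
- regulator_mark (a point): white pointer mark at the rim of the knob's top, 18 mm from its axis
- needle (a joint): gauge needle angle (rad), clockwise from the zero mark seen from above; 1.5 x the regulator joint
- set_hand (a joint): angle of the red set hand on the gauge (rad), same zero and sense as the needle: the pressure wanted. It is under the glass and never moves
- needle_tip (a point): tip of the black gauge needle, 38 mm from the gauge centre; x points outwards along the needle
- set_hand_tip (a point): tip of the red set hand, 42 mm from the gauge centre; x points outwards along the hand
- wrench: steel spanner, 170 mm long, lying flat between fixture and console, to be left alone
- plug: brass blanking plug, 26 mm wide and 26 mm high, standing on the fixture plate's front edge, to be left alone
- socket: steel socket, 24 mm wide and 30 mm high, standing on the console top in front of the gauge, to be left alone
- piston: aluminium piston, 88 mm wide and 72 mm high, standing behind the task, to be left alone
- spray_can: teal spray can, 60 mm wide and 190 mm high, standing at the left, to be left alone
- bearing: ball bearing, 68 mm wide, 17 mm high, at the back left, to be left alone
- sprocket: steel sprocket, 150 mm across, 7 mm thick, lying at the right, to be left alone
- spring: valve spring, 32 mm wide and 45 mm high, standing at the front right, to be left alone

How it is judged:
By the outcome, as a careful person would: the job done as asked, in the order asked, and still so for the second after the job is handed in, with the robot touching nothing.
It also fails if it takes over 72 s, if anything falls off the work surface, if the arm or the gripper's body presses on something with over 40 N, if the wrist force passes 120 N, or if a joint passes its speed limit or range.

## Working session

There is one attempt and no reset: what is moved stays moved. The work goes in short steps, Python scripts to look and compute and a tool call to move; the robot and the scene stay as the last step left them, time stands still between calls to the robot, and variables do not carry over. Pictures are saved under pics/ and viewed, and the job is handed in when it is done.

Besides the shell and the picture viewer there is one more tool, called after ">>>" by a JSON object that holds its "op" and its "data", one argument or row to a line. move_arm: Moves the arm, as the interface text tells. Its arguments: {"type":"object","properties":{"rows":{"type":"string"},"grip":{"type":"number"},"newtons":{"type":"number"}},"required":["rows"]}

```bash
ls; mkdir -p pics; cat > h.py <<'E'
import numpy as np,cv2
from scipy.spatial.transform import Rotation as R
from station import sensors,camera,ctrl
def pr():
    o=sensors.get_obs()
    for k in o: print(k,np.round(o[k],4))
    return o
E
python3 - <<'E'
from h import *
import pickle
o=pr()
for n in ["scene","top","wrist"]:
    c=camera(n); cv2.imwrite(f"pics/{n}0.png",c["color"]); pickle.dump(c,open(f"{n}0.pkl","wb"))
    for k in c:
        if k not in("color","z_map"):print(n,k,np.round(c[k],4).tolist())
E
```

```text
pics
time_s 0.0
qpos [-1.2656  0.3005  1.5216 -0.      1.3207 -0.0666]
joint_vel [-0.0011 -0.     -0.001   0.0001  0.0002 -0.0007]
tau [-1.70000e-03 -5.31807e+01 -3.52736e+01  7.07000e-02  2.45000e-02
 -1.00000e-04]
ee_pos [ 0.1998 -0.5123  0.3021]
eef_rot [-3.1415e+00  1.1000e-03 -1.1990e+00]
force [-0.2222 -0.5947  0.0477]
moment [0.0087 0.0217 0.0197]
grip_width 0.0945
scene mtx [[368.2921, 0.0, 262.2216], [0.0, 368.2921, 186.6964], [0.0, 0.0, 1.0]]
scene distortion [0.0296, 0.0, 0.0, 0.0, 0.0]
scene position [1.2605, 0.0681, 1.2643]
scene attitude [-2.5867, -0.0125, 1.7221]
top mtx [[361.3294, 0.0, 252.4978], [0.0, 361.3294, 202.3804], [0.0, 0.0, 1.0]]
top distortion [0.0367, 0.0, 0.0, 0.0, 0.0]
top position [0.4194, 0.0092, 1.2151]
top attitude [-3.0323, -0.0169, -1.5461]
wrist mtx [[345.9006, 0.0, 255.5947], [0.0, 345.9006, 189.9971], [0.0, 0.0, 1.0]]
wrist distortion [-0.0971, 0.0, 0.0, 0.0, 0.0]
wrist hand_eye [[1.0, 0.0015, -0.0007, 0.0008], [-0.0012, 0.96, 0.2801, -0.0819], [0.0011, -0.2801, 0.96, -0.0822], [0.0, 0.0, 0.0, 1.0]]
```

View pics/top0.png

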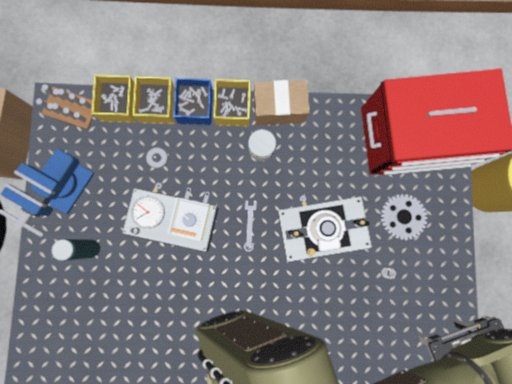

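View pics/scene0.png

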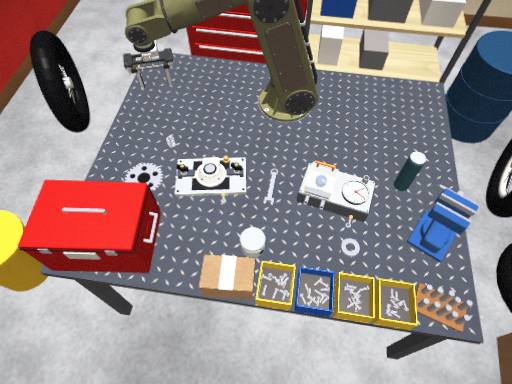

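```bash
python3 - <<'E'
import cv2,numpy as np
t=cv2.imread("pics/top0.png");s=cv2.imread("pics/scene0.png")
f=lambda im,a:cv2.resize(im[a[1]:a[3],a[0]:a[2]],(400,300),interpolation=cv2.INTER_CUBIC)
cv2.imwrite("pics/crops.png",np.vstack([np.hstack([f(t,(270,190,380,272)),f(t,(118,175,228,257))]),np.hstack([f(s,(160,140,260,215)),f(s,(290,150,390,225))])]))
E
```

```text
(no output)
```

View pics/crops.png

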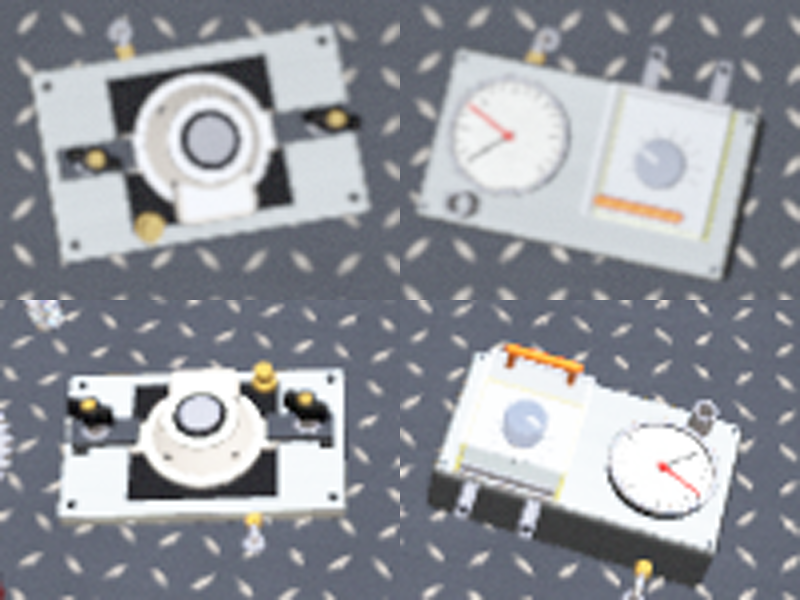

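```bash
cat >> h.py <<'E'
def cam_pose(c,o=None):
    if "position" in c: return R.from_euler("xyz",c["attitude"]).as_matrix(),np.array(c["position"])
    Rt=R.from_euler("xyz",o["eef_rot"]).as_matrix(); H=np.array(c["hand_eye"])
    return Rt@H[:3,:3],Rt@H[:3,3]+np.array(o["ee_pos"])
def ray(c,px,z,o=None):
    Rc,p=cam_pose(c,o)
    u=cv2.undistortPoints(np.array(px,float).reshape(-1,1,2),np.array(c["mtx"]),np.array(c["distortion"])).reshape(-1,2)
    d=np.c_[u,np.ones(len(u))]@Rc.T
    return p+d*((z-p[2])/d[:,2])[:,None]
def proj(c,P,o=None):
    Rc,p=cam_pose(c,o)
    q,_=cv2.projectPoints(np.array(P,float).reshape(-1,3),cv2.Rodrigues(Rc.T)[0],-Rc.T@p,np.array(c["mtx"]),np.array(c["distortion"]))
    return q.reshape(-1,2)
E
python3 - <<'E'
from h import *
import pickle
c=pickle.load(open("top0.pkl","rb"))
k=110/400
for nm,o,z,pts in [("fix",(270,190),.02,[(35,75),(335,25),(370,205),(65,263)]),("con",(118,175),.078,[(62,48),(360,115),(320,278),(18,210)])]:
    P=ray(c,np.array(pts)*k+o,z); print(nm,P.round(3).tolist(),P.mean(0).round(4))
    # left edge->right edge = -y
    for i,j in[(0,1),(3,2),(0,3),(1,2)]:
        d=P[j]-P[i]; print(i,j,np.linalg.norm(d).round(4),np.degrees(np.arctan2(d[1],d[0])).round(1))
E
```

```text
fix [[0.526, -0.099, 0.02], [0.579, -0.373, 0.02], [0.416, -0.403, 0.02], [0.357, -0.128, 0.02]] [ 0.4695 -0.2508  0.02  ]
0 1 0.2799 -79.0
3 2 0.2813 -77.9
0 3 0.1715 -170.0
1 2 0.166 -169.6
con [[0.58, 0.364, 0.078], [0.528, 0.105, 0.078], [0.387, 0.134, 0.078], [0.439, 0.393, 0.078]] [0.4836 0.2489 0.078 ]
0 1 0.2644 -101.2
3 2 0.264 -101.3
0 3 0.1435 168.5
1 2 0.1438 168.3
```

```bash
cat >> h.py <<'E'
def plan(target,yaw,n,settle=0):
    """rows for straight interp from the present pose to tool-down target pose"""
    o=sensors.get_obs(); p0=np.array(o["ee_pos"]); R0=R.from_euler("xyz",o["eef_rot"])
    R1=R.from_euler("xyz",[np.pi,0,yaw]); dv=(R0.inv()*R1).as_rotvec()
    print("from",p0.round(4),np.round(o["eef_rot"],3))
    P=[];
    for i in range(n):
        Ri=R0*R.from_rotvec(dv*i/n)
        s=Ri.inv().apply((np.array(target)-p0)/n)*1000
        P.append(" ".join(f"{x:.1f}" for x in s)+" "+" ".join(f"{x:.3f}" for x in dv/n))
    print("; ".join(P))
E
python3 -c "
from h import *
plan([.47,-.25,.33],0.02,10)"
```

```text
from [ 0.1998 -0.5123  0.3022] [-3.142e+00  1.000e-03 -1.199e+00]
-14.6 -34.7 -2.8 -0.000 0.000 -0.122; -10.3 -36.2 -2.8 -0.000 0.000 -0.122; -5.8 -37.2 -2.8 -0.000 0.000 -0.122; -1.2 -37.6 -2.8 -0.000 0.000 -0.122; 3.3 -37.5 -2.8 -0.000 0.000 -0.122; 7.9 -36.8 -2.8 -0.000 0.000 -0.122; 12.3 -35.6 -2.8 -0.000 0.000 -0.122; 16.5 -33.8 -2.8 -0.000 0.000 -0.122; 20.5 -31.6 -2.8 -0.000 0.000 -0.122; 24.2 -28.8 -2.8 -0.000 0.000 -0.122
```

>>> {"op": "move_arm", "data": {
  "rows": "-15 -35 -3 0 0 -0.12; -10 -36 -3 0 0 -0.12; -6 -37 -3 0 0 -0.12; -1 -38 -3 0 0 -0.12; 3 -37 -3 0 0 -0.12; 8 -37 -3 0 0 -0.12; 12 -36 -3 0 0 -0.12; 16 -34 -3 0 0 -0.12; 20 -32 -3 0 0 -0.12; 24 -29 -3 0 0 -0.12; 0 0 0 0 0 0",
  "grip": -0.1,
  "newtons": 40
}}

```text
time_s: 1.52
ee_pos: [0.4741, -0.2374, 0.331]
eef_rot: [-3.137, 0.003, 0.039]
force: [0.7, -0.3, -0.4]
grip_width: 0.0424
```

```bash
cat >> h.py <<'E'
import pickle
def snap(name,cam="wrist"):
    o=sensors.get_obs(); c=camera(cam); cv2.imwrite(f"pics/{name}.png",c["color"]); pickle.dump((c,o),open(f"{name}.pkl","wb")); return c,o
E
python3 - <<'E'
from h import *
pr(); c,o=snap("w1")
E
```

```text
time_s 1.525
qpos [-0.5341  0.2365  1.5347  0.0025  1.3754 -0.5739]
joint_vel [-0.0299 -0.0055  0.0187 -0.0096 -0.0017  0.0116]
tau [  2.3001 -49.9104 -36.6882   0.2436   0.127   -0.4405]
ee_pos [ 0.4741 -0.2374  0.331 ]
eef_rot [-3.1369e+00  2.8000e-03  3.9300e-02]
force [ 0.6699 -0.2632 -0.4147]
moment [-0.0355 -0.0918  0.0125]
grip_width 0.0424
```

View pics/w1.png

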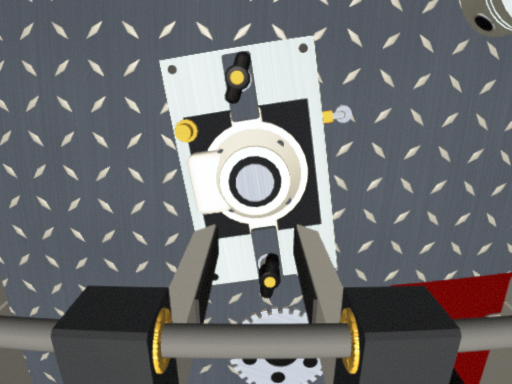

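```bash
python3 - <<'E'
from h import *
c,o=pickle.load(open("w1.pkl","rb"))
im=c["color"]; 
cv2.imwrite("pics/w1c.png",np.hstack([cv2.resize(im[40:120,190:290],(400,320),interpolation=cv2.INTER_CUBIC),cv2.resize(im[235:315,220:320],(400,320),interpolation=cv2.INTER_CUBIC)]))
for nm,(x0,y0,x1,y1) in dict(A=(215,45,262,108),B=(250,248,290,305)).items():
    s=im[y0:y1,x0:x1].astype(int); hsv=cv2.cvtColor(im[y0:y1,x0:x1],cv2.COLOR_BGR2HSV).astype(int)
    m=(s.max(2)<45).astype(np.uint8)
    g=((hsv[...,1]>120)&(hsv[...,2]>120)&(abs(hsv[...,0]-22)<10)).astype(np.uint8)
    M=cv2.morphologyEx(m|g,cv2.MORPH_CLOSE,np.ones((3,3)))
    n,l,st,ce=cv2.connectedComponentsWithStats(M); i=1+np.argmax(st[1:,4])
    cn=max(cv2.findContours((l==i).astype(np.uint8),0,2)[0],key=cv2.contourArea)
    r=cv2.minAreaRect(cn); print(nm,st[i],r)
    bp=cv2.boxPoints(r)+[x0,y0]; P=ray(c,bp,.087,o); print(P.round(4).tolist(),P.mean(0).round(4))
    e=[np.linalg.norm(P[k+1]-P[k]) for k in(0,1)]; k=int(np.argmax(e)); d=P[k+1]-P[k]; print(np.round(e,4),"ang",(np.degrees(np.arctan2(d[1],d[0]))%180).round(1))
    ys,xs=np.nonzero(g); gp=[[xs.mean()+x0,ys.mean()+y0]]; print("gold",gp,ray(c,gp,.092,o).round(4), "zmap",c["z_map"][int(gp[0][1]),int(gp[0][0])])
# plate corners holes
pts=[(172,69),(303,47)]
print(ray(c,pts,.02,o).round(4))
print(ray(c,[(161,61),(313,36)],.02,o).round(4))
E
```

```text
A [ 11  30  23  28 225] ((20.34421157836914, 41.44361877441406), (17.921772003173828, 32.357242584228516), 29.357755661010742)
[[0.4375, -0.1617, 0.087], [0.4514, -0.1362, 0.087], [0.4658, -0.1434, 0.087], [0.4521, -0.1692, 0.087]] [ 0.4517 -0.1526  0.087 ]
[0.029  0.0161] ang 61.4
gold [[np.float64(236.54088050314465), np.float64(77.19496855345912)]] [[ 0.4529 -0.1445  0.092 ]] zmap 0.30856898
B [  9   6  21  44 666] ((19.0, 27.5), (43.0, 20.0), 90.0)
[[0.4806, -0.319, 0.087], [0.5013, -0.3181, 0.087], [0.5046, -0.3699, 0.087], [0.4828, -0.3707, 0.087]] [ 0.4923 -0.3444  0.087 ]
[0.0208 0.0519] ang 93.6
gold [[np.float64(269.31067961165047), np.float64(281.80582524271847)]] [[ 0.4927 -0.3484  0.092 ]] zmap 0.36502105
[[ 0.3777 -0.1352  0.02  ]
 [ 0.5192 -0.107   0.02  ]]
[[ 0.3656 -0.127   0.02  ]
 [ 0.5292 -0.0951  0.02  ]]
```

View pics/w1c.png

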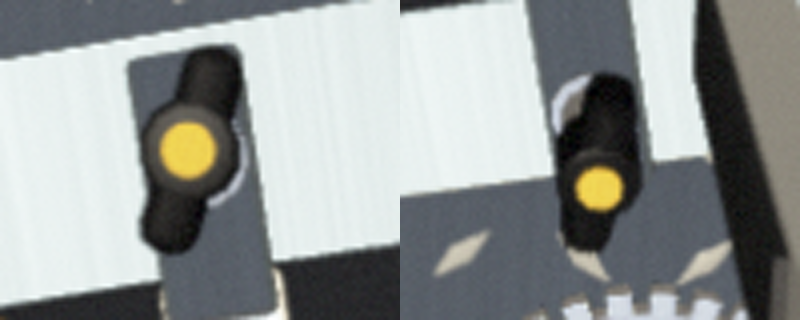

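```bash
python3 - <<'E'
from h import *
c,o=pickle.load(open("w1.pkl","rb"))
for pts in ([(243,56.3),(233,98)],[(272,257.5),(265.5,293.7)]):
    P=ray(c,pts,.087,o);d=P[0]-P[1];print(P.round(4),np.linalg.norm(d[:2]).round(4),np.degrees(np.arctan2(d[1],d[0])),P.mean(0))
Rc,p=cam_pose(c,o)
for (x,y) in [(236.5,77.2),(269.3,281.8)]:
    z=c["z_map"][int(y),int(x)];P=ray(c,[(x,y)],0,o)[0]-p
    d=P/(Rc.T@P)[2]; print(p+d*z)
d=np.array([-.0137,.0039])
for a in (10.5,11,11.5): 
  a=np.radians(a);print([ (np.array([.4695,-.2508])+s*.105*np.array([-np.sin(a),np.cos(a)])).round(4) for s in(1,-1)])
E
```

```text
[[ 0.4579 -0.1259  0.087 ]
 [ 0.4499 -0.163   0.087 ]] 0.0379 77.8605401718059 [ 0.45389183 -0.14442     0.087     ]
[[ 0.4943 -0.3224  0.087 ]
 [ 0.4897 -0.3663  0.087 ]] 0.0441 83.9965597277696 [ 0.49198087 -0.34436849  0.087     ]
[ 0.45270538 -0.14440204  0.08898567]
[ 0.4928579  -0.35008272  0.08922905]
[array([ 0.4504, -0.1476]), array([ 0.4886, -0.354 ])]
[array([ 0.4495, -0.1477]), array([ 0.4895, -0.3539])]
[array([ 0.4486, -0.1479]), array([ 0.4904, -0.3537])]
```

```bash
python3 -c "
from h import *
plan([.4525,-.1455,.25],-.21,4)"
```

```text
from [ 0.4734 -0.2382  0.3309] [-3.137e+00  3.000e-03  3.700e-02]
-4.3 -23.3 20.3 -0.001 0.001 0.062; -5.8 -23.0 20.3 -0.001 0.001 0.062; -7.2 -22.6 20.3 -0.001 0.001 0.062; -8.6 -22.1 20.3 -0.001 0.001 0.062
```

>>> {"op": "move_arm", "data": {
  "rows": "-4 -23 20 -0.001 0.001 0.062; -6 -23 20 -0.001 0.001 0.062; -7 -22.6 20 -0.001 0.001 0.062; -8.6 -22 20 -0.001 0.001 0.062; 0 0 0 0 0 0; 0 0 0 0 0 0"
}}

```text
time_s: 2.33
ee_pos: [0.4496, -0.1486, 0.249]
eef_rot: [3.141, 0.0, -0.232]
force: [0.2, -0.3, -0.6]
grip_width: 0.0425
```

```bash
python3 - <<'E'
from h import *
c,o=snap("w2"); print(o["ee_pos"],o["eef_rot"],o["joint_vel"])
E
```

```text
[ 0.44963773 -0.14856715  0.24900395] [ 3.14062253e+00  8.90042204e-05 -2.32070205e-01] [-0.00521317  0.00092039  0.0109976  -0.00038644 -0.00045718  0.00454101]
```

View pics/w2.png

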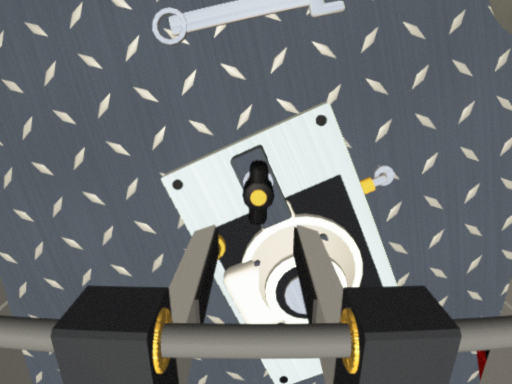

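```bash
python3 - <<'E'
from h import *
c,o=pickle.load(open("w2.pkl","rb"))
im=c["color"]
hsv=cv2.cvtColor(im,cv2.COLOR_BGR2HSV).astype(int)
g=((hsv[...,1]>120)&(hsv[...,2]>120)&(abs(hsv[...,0]-22)<10)); g[:,:240]=0;g[:,280:]=0;g[:180]=0;g[215:]=0
ys,xs=np.nonzero(g);gp=(xs.mean(),ys.mean());print(gp,ray(c,[gp],.089,o).round(4))
cv2.imwrite("pics/w2c.png",cv2.resize(im[140:240,210:310],(600,600),interpolation=cv2.INTER_CUBIC))
E
```

```text
(np.float64(257.969298245614), np.float64(197.30263157894737)) [[ 0.4529 -0.1442  0.089 ]]
```

View pics/w2c.png

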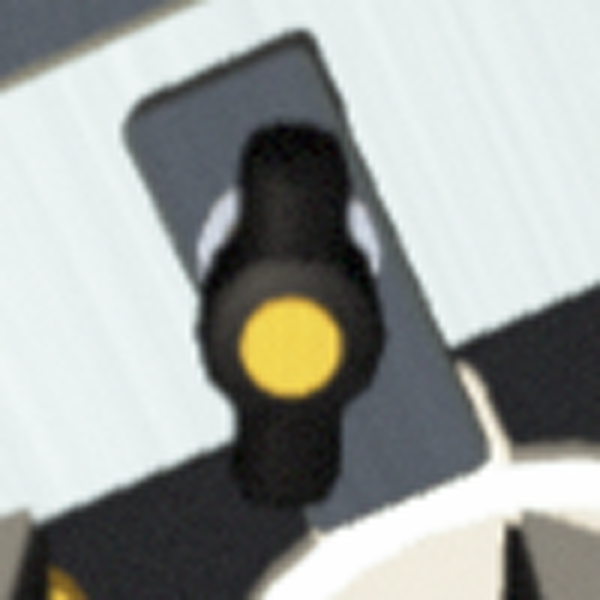

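```bash
python3 -c "
from h import *
plan([.453,-.1442,.153],-.26,5)"
```

```text
from [ 0.4496 -0.1486  0.2489] [ 3.141  0.    -0.232]
0.5 -1.0 19.2 0.000 0.000 0.006; 0.5 -1.0 19.2 0.000 0.000 0.006; 0.4 -1.0 19.2 0.000 0.000 0.006; 0.4 -1.0 19.2 0.000 0.000 0.006; 0.4 -1.0 19.2 0.000 0.000 0.006
```

>>> {"op": "move_arm", "data": {
  "rows": "2.2 -5 5 0 0 0.03; 0 0 23 0 0 0; 0 0 23 0 0 0; 0 0 23 0 0 0; 0 0 20 0 0 0; 0 0 0 0 0 0"
}}

```text
time_s: 3.12
ee_pos: [0.4552, -0.1503, 0.1565]
eef_rot: [3.139, -0.007, -0.266]
force: [-0.4, -0.2, 0.8]
grip_width: 0.0422
```

```bash
python3 -c "
from h import *
plan([.453,-.1442,.153],-.26,1)"
```

```text
from [ 0.4552 -0.1503  0.1565] [ 3.139 -0.007 -0.266]
-3.8 -5.3 3.5 0.002 -0.007 -0.006
```

>>> {"op": "move_arm", "data": {
  "rows": "-3.8 -5.3 3.5 0.002 -0.007 0; 0 0 0 0 0 0; 0 0 0 0 0 0"
}}

```text
time_s: 3.5
ee_pos: [0.4537, -0.1448, 0.1552]
eef_rot: [3.141, -0.003, -0.266]
force: [-0.0, -0.4, 0.3]
grip_width: 0.0426
```

```bash
python3 -c "
from h import *
plan([.453,-.1442,.153],-.26,1)"
```

```text
from [ 0.4537 -0.1448  0.1552] [ 3.141e+00 -3.000e-03 -2.660e-01]
-0.8 -0.4 2.2 0.001 -0.003 -0.006
```

Close.

>>> {"op": "move_arm", "data": {
  "rows": "-0.8 -0.4 2.5 0 -0.003 0; 0 0 0 0 0 0; 0 0 0 0 0 0; 0 0 0 0 0 0; 0 0 0 0 0 0",
  "grip": -1,
  "newtons": 40
}}

```text
time_s: 4.12
ee_pos: [0.4526, -0.144, 0.1531]
eef_rot: [3.141, 0.001, -0.266]
force: [0.2, 1.2, 0.8]
grip_width: 0.0184
```

```bash
python3 - <<'E'
from h import *
pr();c,o=snap("w3")
E
```

```text
time_s 4.125
qpos [-3.8490e-01  3.2660e-01  1.8736e+00 -1.1000e-03  9.4220e-01 -1.1860e-01]
joint_vel [ 0.0005 -0.0015  0.0008  0.0013 -0.001   0.0006]
tau [-1.51000e-02 -4.74990e+01 -2.84064e+01  6.64000e-02 -1.74300e-01
  4.00000e-03]
ee_pos [ 0.4526 -0.144   0.1531]
eef_rot [ 3.1408e+00  9.0000e-04 -2.6570e-01]
force [0.2413 1.2095 0.7686]
moment [0.0107 0.0406 0.0059]
grip_width 0.0184
```

View pics/w3.png

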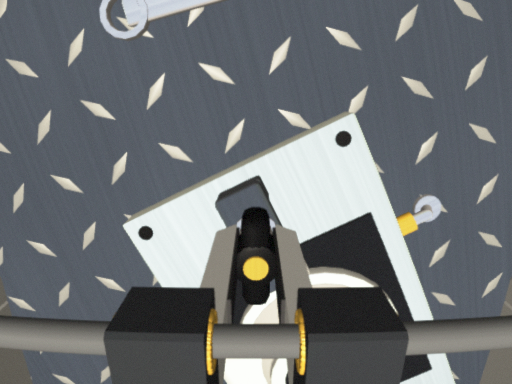

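>>> {"op": "move_arm", "data": {
  "rows": "0 0 0 0 0 0; 0 0 0 0 0 0"
}}

```text
time_s: 4.42
ee_pos: [0.4527, -0.144, 0.153]
eef_rot: [3.141, 0.001, -0.266]
force: [-1.7, 0.3, 1.6]
grip_width: 0.0186
```

>>> {"op": "move_arm", "data": {
  "rows": "0 0 0 0 0 0.12; 0 0 0 0 0 0.14; 0 0 0 0 0 0.14; 0 0 0 0 0 0.14"
}}

```text
time_s: 4.92
ee_pos: [0.4526, -0.144, 0.1531]
eef_rot: [3.14, 0.001, -0.821]
force: [-1.5, 0.7, 0.8]
grip_width: 0.0183
```

```bash
python3 - <<'E'
from h import *
pr();c,o=snap("w4")
E
```

```text
time_s 4.925
qpos [-3.8470e-01  3.2660e-01  1.8737e+00 -1.4000e-03  9.4260e-01  4.3670e-01]
joint_vel [ 9.000e-04  5.000e-04 -1.200e-03  0.000e+00  2.400e-03  1.147e+00]
tau [ -0.207  -47.158  -28.5117   0.1411  -0.4265  -2.2694]
ee_pos [ 0.4526 -0.144   0.1531]
eef_rot [ 3.140e+00  7.000e-04 -8.206e-01]
force [-1.4929  0.7378  0.8051]
moment [0.1009 0.2783 0.1404]
grip_width 0.0183
```

View pics/w4.png

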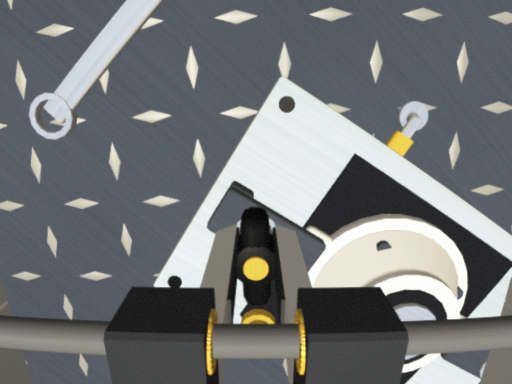

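>>> {"op": "move_arm", "data": {
  "rows": "0 0 0 0 0 0.12; 0 0 0 0 0 0.14; 0 0 0 0 0 0.14; 0 0 0 0 0 0.1; 0 0 0 0 0 0"
}}

```text
time_s: 5.6
ee_pos: [0.4525, -0.1439, 0.153]
eef_rot: [3.14, 0.0, -1.331]
force: [-0.6, 0.5, 1.2]
grip_width: 0.0182
```

```bash
python3 - <<'E'
from h import *
pr()
E
```

```text
time_s 5.6
qpos [-3.8450e-01  3.2650e-01  1.8737e+00 -1.4000e-03  9.4300e-01  9.4680e-01]
joint_vel [-0.0016  0.0001 -0.0007 -0.001  -0.0006 -0.0385]
tau [ 4.66000e-02 -4.72370e+01 -2.84805e+01  9.00000e-02 -3.84600e-01
  1.13100e+00]
ee_pos [ 0.4525 -0.1439  0.153 ]
eef_rot [ 3.1396  0.     -1.3305]
force [-0.6239  0.4597  1.2307]
moment [0.0223 0.2789 0.0097]
grip_width 0.0182
```

>>> {"op": "move_arm", "data": {
  "rows": "0 0 0 0 0 0.05; 0 0 0 0 0 0.05; 0 0 0 0 0 0.05"
}}

```text
time_s: 5.98
ee_pos: [0.4525, -0.1438, 0.153]
eef_rot: [3.14, -0.0, -1.471]
force: [4.6, 0.7, 0.3]
grip_width: 0.0183
```

```bash
python3 - <<'E'
from h import *
pr()
E
```

```text
time_s 5.975
qpos [-3.8440e-01  3.2660e-01  1.8737e+00 -1.6000e-03  9.4290e-01  1.0874e+00]
joint_vel [ 3.100e-03  2.000e-04 -7.100e-03  6.700e-03 -1.460e-02  3.752e-01]
tau [ -0.7879 -47.2079 -28.4389   0.1991  -0.1649  -0.1896]
ee_pos [ 0.4525 -0.1438  0.153 ]
eef_rot [ 3.1396e+00 -4.0000e-04 -1.4708e+00]
force [4.6119 0.7259 0.3321]
moment [ 0.4295 -1.0093  0.5176]
grip_width 0.0183
```

>>> {"op": "move_arm", "data": {
  "rows": "0 0 0 0 0 0.04; 0 0 0 0 0 0.02"
}}

```text
time_s: 6.22
ee_pos: [0.4531, -0.1437, 0.1531]
eef_rot: [3.141, -0.001, -1.528]
force: [0.2, 0.1, 0.2]
grip_width: 0.0184
```

```bash
python3 - <<'E'
from h import *
pr(); snap("w5")
E
```

```text
time_s 6.225
qpos [-3.8390e-01  3.2690e-01  1.8730e+00 -1.1000e-03  9.4150e-01  1.1443e+00]
joint_vel [ 9.000e-04  1.000e-03 -1.000e-04 -1.000e-04 -4.000e-04  1.454e-01]
tau [ -0.6035 -47.8553 -28.3034   0.1684  -0.0669   0.3046]
ee_pos [ 0.4531 -0.1437  0.1531]
eef_rot [ 3.1413e+00 -9.0000e-04 -1.5276e+00]
force [0.2212 0.0996 0.2401]
moment [ 0.1508 -0.042   0.4375]
grip_width 0.0184
```

View pics/w5.png

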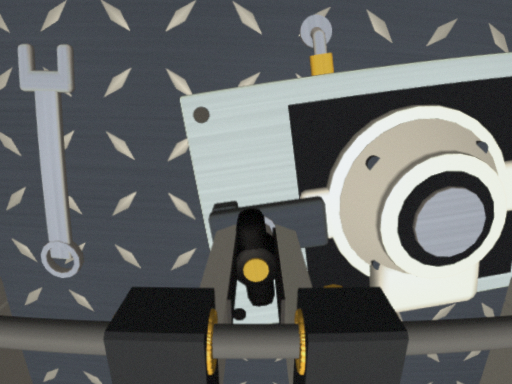

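>>> {"op": "move_arm", "data": {
  "rows": "0 0 0 0 0 0; 0 0 0 0 0 0; 0 0 -20 0 0 0; 0 0 -40 0 0 0; 0 0 -40 0 0 0; 0 0 -20 0 0 0; 0 0 0 0 0 0",
  "grip": -0.1
}}

```text
time_s: 7.15
ee_pos: [0.4524, -0.1439, 0.2761]
eef_rot: [3.139, -0.0, -1.525]
force: [0.1, -0.9, -0.9]
grip_width: 0.0425
```

```bash
python3 - <<'E'
from h import *
plan([.49,-.345,.29],-.1,10)
E
```

```text
from [ 0.4524 -0.1439  0.2761] [ 3.139 -0.    -1.525]
20.3 -2.8 -1.4 0.000 0.000 -0.143; 20.5 0.1 -1.4 0.000 0.000 -0.143; 20.2 3.0 -1.4 0.000 0.000 -0.143; 19.6 5.8 -1.4 0.000 0.000 -0.143; 18.6 8.5 -1.4 0.000 0.000 -0.143; 17.2 11.1 -1.4 0.000 0.000 -0.143; 15.4 13.4 -1.4 0.000 0.000 -0.143; 13.4 15.5 -1.4 0.000 0.000 -0.143; 11.0 17.2 -1.4 0.000 0.000 -0.143; 8.5 18.6 -1.4 0.000 0.000 -0.143
```

>>> {"op": "move_arm", "data": {
  "rows": "20 -3 -1.4 0 0 -0.143; 20.5 0 -1.4 0 0 -0.143; 20 3 -1.4 0 0 -0.143; 19.6 6 -1.4 0 0 -0.143; 18.6 8.5 -1.4 0 0 -0.143; 17 11 -1.4 0 0 -0.143; 15.4 13.4 -1.4 0 0 -0.143; 13.4 15.5 -1.4 0 0 -0.143; 11 17 -1.4 0 0 -0.143; 8.5 18.6 -1.4 0 0 -0.143; 0 0 0 0 0 0"
}}

```text
time_s: 8.52
ee_pos: [0.4932, -0.3486, 0.2728]
eef_rot: [-3.132, 0.02, -0.047]
force: [0.8, -0.0, 0.3]
grip_width: 0.0424
```

```bash
python3 - <<'E'
from h import *
c,o=snap("w6"); print(o["ee_pos"],o["eef_rot"])
E
```

```text
[ 0.4932198  -0.34856045  0.27281179] [-3.13214174  0.02010232 -0.04684005]
```

View pics/w6.png

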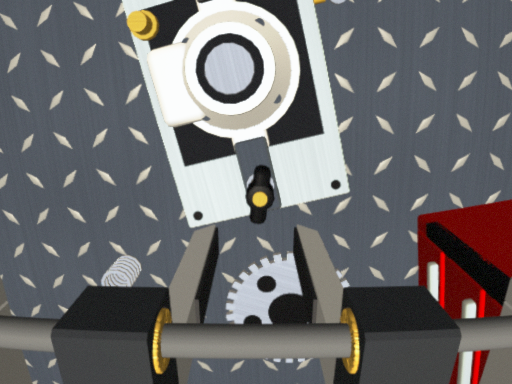

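```bash
python3 - <<'E'
from h import *
c,o=pickle.load(open("w6.pkl","rb"))
im=c["color"]
hsv=cv2.cvtColor(im,cv2.COLOR_BGR2HSV).astype(int)
g=((hsv[...,1]>120)&(hsv[...,2]>120)&(abs(hsv[...,0]-22)<10)); g[:,:240]=0;g[:,280:]=0;g[:180]=0;g[215:]=0
ys,xs=np.nonzero(g);gp=(xs.mean(),ys.mean());print(gp,ray(c,[gp],.089,o).round(4))
cv2.imwrite("pics/w6c.png",cv2.resize(im[145:245,210:310],(600,600),interpolation=cv2.INTER_CUBIC))
E
```

```text
(np.float64(259.4375), np.float64(198.74479166666666)) [[ 0.4929 -0.3503  0.089 ]]
```

View pics/w6c.png

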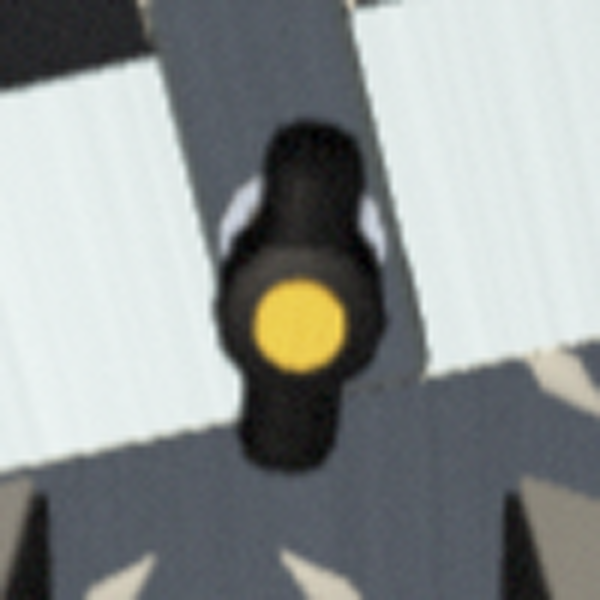

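```bash
python3 -c "
from h import *
plan([.493,-.3503,.153],-.122,5)"
```

```text
from [ 0.4931 -0.3478  0.2728] [-3.132  0.02  -0.048]
0.5 0.7 23.9 -0.002 0.004 0.015; 0.4 0.7 23.9 -0.002 0.004 0.015; 0.3 0.6 23.9 -0.002 0.004 0.015; 0.2 0.6 24.0 -0.002 0.004 0.015; 0.1 0.5 24.0 -0.002 0.004 0.015
```

>>> {"op": "move_arm", "data": {
  "rows": "0 2 5 -0.01 0.02 0.074; 0 0 0 0 0 0"
}}

```text
time_s: 8.82
ee_pos: [0.4927, -0.3482, 0.2664]
eef_rot: [-3.142, 0.002, -0.129]
force: [-0.4, 0.2, -0.2]
grip_width: 0.0424
```

```bash
python3 -c "
from h import *
plan([.493,-.3503,.153],-.122,5)"
```

```text
from [ 0.4927 -0.3482  0.2664] [-3.142e+00  2.000e-03 -1.290e-01]
0.2 0.4 22.7 -0.000 0.000 -0.001; 0.2 0.4 22.7 -0.000 0.000 -0.001; 0.1 0.4 22.7 -0.000 0.000 -0.001; 0.1 0.4 22.7 -0.000 0.000 -0.001; 0.1 0.4 22.7 -0.000 0.000 -0.001
```

>>> {"op": "move_arm", "data": {
  "rows": "0 0 23 0 0 0; 0 0 23 0 0 0; 0 0 23 0 0 0; 0 0 23 0 0 0; 0 0 16 0 0 0; 0 0 0 0 0 0"
}}

```text
time_s: 9.57
ee_pos: [0.4927, -0.3446, 0.1563]
eef_rot: [-3.141, 0.003, -0.127]
force: [0.6, 0.3, 1.0]
grip_width: 0.0424
```

```bash
python3 -c "
from h import *
plan([.493,-.3503,.153],-.122,1)"
```

```text
from [ 0.4927 -0.3446  0.1563] [-3.141e+00  3.000e-03 -1.270e-01]
1.0 5.6 3.3 -0.001 0.003 -0.005
```

>>> {"op": "move_arm", "data": {
  "rows": "1 5.6 3.3 -0.001 0.003 0; 0.3 0.7 1 0 0 0; 0 0 0 0 0 0"
}}

```text
time_s: 9.95
ee_pos: [0.4938, -0.3519, 0.1539]
eef_rot: [3.14, -0.003, -0.128]
force: [-0.1, -0.1, 0.4]
grip_width: 0.0422
```

```bash
python3 -c "
from h import *
plan([.493,-.3503,.153],-.122,1)"
```

```text
from [ 0.4938 -0.3519  0.1539] [ 3.14e+00 -3.00e-03 -1.28e-01]
-1.0 -1.5 0.9 0.002 -0.003 -0.006
```

>>> {"op": "move_arm", "data": {
  "rows": "-1 -1.5 0.9 0.002 -0.003 0; 0 0 0 0 0 0; 0 0 0 0 0 0; 0 0 0 0 0 0; 0 0 0 0 0 0; 0 0 0 0 0 0",
  "grip": -1,
  "newtons": 50
}}

```text
time_s: 10.7
ee_pos: [0.4927, -0.3502, 0.1535]
eef_rot: [3.142, 0.001, -0.128]
force: [-1.3, 1.1, 0.6]
grip_width: 0.0186
```

>>> {"op": "move_arm", "data": {
  "rows": "0 0 0 0 0 0.12; 0 0 0 0 0 0.14; 0 0 0 0 0 0.14; 0 0 0 0 0 0.14; 0 0 0 0 0 0.14; 0 0 0 0 0 0.14; 0 0 0 0 0 0.14; 0 0 0 0 0 0.14; 0 0 0 0 0 0.1"
}}

```text
time_s: 11.82
ee_pos: [0.4926, -0.3501, 0.1535]
eef_rot: [3.139, 0.001, -1.365]
force: [-0.7, 0.2, -0.1]
grip_width: 0.0182
```

```bash
python3 - <<'E'
from h import *
pr()
E
```

```text
time_s 11.825
qpos [-0.6781  0.5742  1.4966 -0.0015  1.0725  0.6873]
joint_vel [-4.000e-04 -1.600e-03  2.600e-03 -3.000e-04  1.200e-03  8.148e-01]
tau [  0.2611 -63.8068 -31.4746   0.2805  -0.3368  -1.2632]
ee_pos [ 0.4926 -0.3501  0.1535]
eef_rot [ 3.1395e+00  5.0000e-04 -1.3646e+00]
force [-0.6934  0.2141 -0.1359]
moment [0.0661 0.2546 0.1346]
grip_width 0.0182
```

>>> {"op": "move_arm", "data": {
  "rows": "0 0 0 0 0 0.05; 0 0 0 0 0 0.05; 0 0 0 0 0 0.03"
}}

```text
time_s: 12.2
ee_pos: [0.4934, -0.3499, 0.1536]
eef_rot: [3.141, -0.001, -1.499]
force: [5.4, -0.5, -2.9]
grip_width: 0.0181
```

```bash
python3 - <<'E'
from h import *
pr(); snap("w7")
E
```

```text
time_s 12.2
qpos [-6.7720e-01  5.7450e-01  1.4959e+00 -7.0000e-04  1.0709e+00  8.2190e-01]
joint_vel [ 0.0008  0.0018 -0.0017 -0.0024 -0.0005  0.2391]
tau [ -2.1523 -65.1567 -29.8779  -0.7802   1.1594  -0.2489]
ee_pos [ 0.4934 -0.3499  0.1536]
eef_rot [ 3.1414e+00 -6.0000e-04 -1.4988e+00]
force [ 5.3837 -0.5471 -2.9331]
moment [ 0.0151 -1.1083  0.1734]
grip_width 0.0181
```

View pics/w7.png

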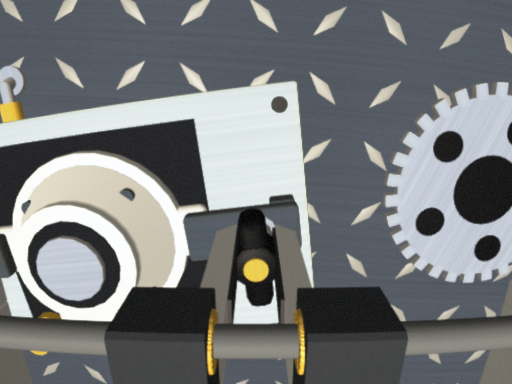

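>>> {"op": "move_arm", "data": {
  "rows": "0 0 0 0 0 0.05; 0 0 0 0 0 0.05"
}}

```text
time_s: 12.5
ee_pos: [0.4941, -0.3499, 0.1536]
eef_rot: [-3.14, -0.002, -1.602]
force: [6.5, -1.6, -5.5]
grip_width: 0.0184
```

```bash
python3 - <<'E'
from h import *
pr(); snap("w8")
E
```

```text
time_s 12.5
qpos [-6.7660e-01  5.7490e-01  1.4952e+00 -4.0000e-04  1.0694e+00  9.2530e-01]
joint_vel [ 0.0048  0.0043 -0.01    0.0127 -0.0236  0.4077]
tau [ -3.0454 -66.2119 -29.0182  -1.2425   2.2002  -0.674 ]
ee_pos [ 0.4941 -0.3499  0.1536]
eef_rot [-3.1401e+00 -1.6000e-03 -1.6017e+00]
force [ 6.4776 -1.551  -5.5148]
moment [-0.1786 -1.3211  0.1186]
grip_width 0.0184
```

View pics/w8.png

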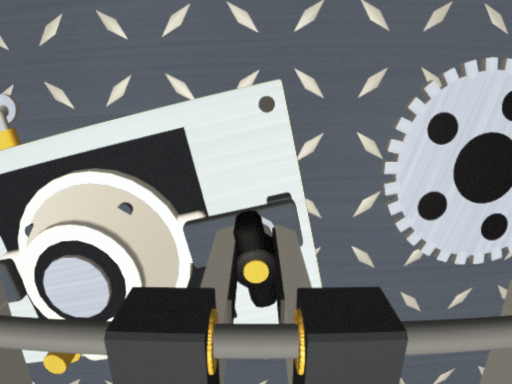

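>>> {"op": "move_arm", "data": {
  "rows": "0 0 0 0 0 0; 0 0 0 0 0 0; 0 0 -20 0 0 0; 0 0 -45 0 0 0; 0 0 -55 0 0 0; 0 0 -55 0 0 0; 0 0 0 0 0 0",
  "grip": -0.1
}}

```text
time_s: 13.42
ee_pos: [0.4936, -0.3494, 0.3336]
eef_rot: [-3.141, -0.001, -1.604]
force: [0.6, -0.1, -0.7]
grip_width: 0.0422
```

```bash
python3 -c "
from h import *
c,o=snap('w9');
plan([.47,-.24,.34],-.2,10)"
```

```text
from [ 0.4932 -0.3492  0.3308] [ 3.139e+00  2.000e-03 -1.604e+00]
-10.8 2.7 -0.9 0.000 0.000 -0.140; -11.1 1.1 -0.9 0.000 0.000 -0.140; -11.2 -0.4 -0.9 0.000 0.000 -0.140; -11.0 -2.0 -0.9 0.000 0.000 -0.140; -10.6 -3.5 -0.9 0.000 0.000 -0.140; -10.0 -4.9 -0.9 0.000 0.000 -0.140; -9.2 -6.3 -0.9 0.000 0.000 -0.140; -8.2 -7.5 -0.9 0.000 0.000 -0.140; -7.1 -8.6 -0.9 0.000 0.000 -0.140; -5.8 -9.5 -0.9 0.000 0.000 -0.140
```

View pics/w9.png

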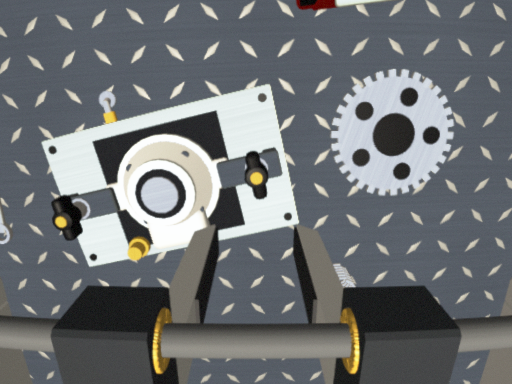

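```bash
python3 - <<'E'
from h import *
c,o=pickle.load(open("w9.pkl","rb"));im=c["color"]
cv2.imwrite("pics/w9c.png",np.hstack([cv2.resize(im[185:250,35:100],(400,400),interpolation=cv2.INTER_CUBIC),cv2.resize(im[140:205,225:290],(400,400),interpolation=cv2.INTER_CUBIC)]))
P=ray(c,[(42,141),(270,85),(299,223),(90,265)],.02,o);print(P.round(4))
for i,j in[(0,1),(3,2),(0,3),(1,2)]:
    d=P[j]-P[i]; print(np.linalg.norm(d).round(4),np.degrees(np.arctan2(d[1],d[0])).round(1))
E
```

```text
[[ 0.5294 -0.0962  0.02  ]
 [ 0.5807 -0.3687  0.02  ]
 [ 0.4166 -0.401   0.02  ]
 [ 0.3649 -0.1286  0.02  ]]
0.2774 -79.4
0.2772 -79.3
0.1677 -168.8
0.1673 -168.9
```

View pics/w9c.png

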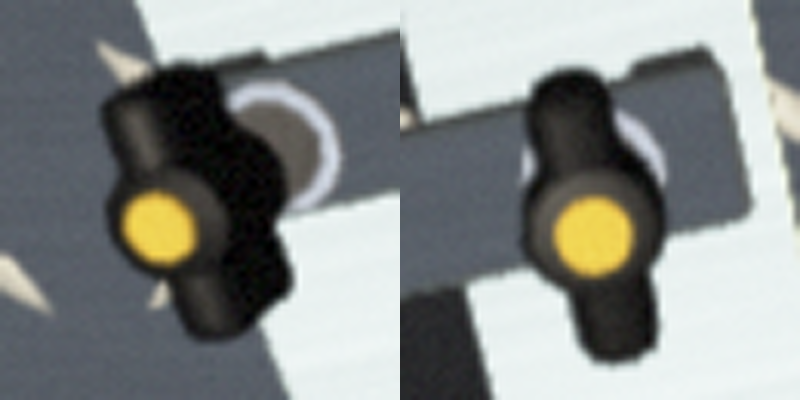

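```bash
python3 - <<'E'
from h import *
c,o=pickle.load(open("w9.pkl","rb"))
for n,q,off in [("A",[(133,92),(203,335)],(35,185)),("B",[(172,75),(215,360)],(225,140))]:
    P=ray(c,np.array(q)/6.154+off,.087,o);d=P[0]-P[1];print(n,np.linalg.norm(d),np.degrees(np.arctan2(d[1],d[0])))
E
```

```text
A 0.04465113146492289 4.869586651028626
B 0.04716104931170794 6.556358514871456
```

```bash
python3 -c "
from h import *
plan([.49,.265,.38],-.2,13)"
```

```text
from [ 0.4932 -0.3492  0.3308] [ 3.139e+00  2.000e-03 -1.604e+00]
-47.2 1.8 -3.7 0.000 0.000 -0.108; -47.1 -3.3 -3.7 0.000 0.000 -0.108; -46.5 -8.3 -3.7 0.000 0.000 -0.108; -45.3 -13.3 -3.7 0.000 0.000 -0.108; -43.6 -18.1 -3.7 0.000 0.000 -0.108; -41.4 -22.7 -3.7 0.000 0.000 -0.108; -38.7 -27.0 -3.8 0.000 0.000 -0.108; -35.6 -31.1 -3.8 0.000 0.000 -0.108; -32.0 -34.7 -3.8 0.000 0.000 -0.108; -28.1 -38.0 -3.8 0.000 0.000 -0.108; -23.9 -40.8 -3.8 0.000 0.000 -0.108; -19.3 -43.1 -3.8 0.000 0.000 -0.108; -14.6 -44.9 -3.8 0.000 0.000 -0.108
```

>>> {"op": "move_arm", "data": {
  "rows": "-47 2 -4 0 0 -0.108; -47 -3 -4 0 0 -0.108; -46 -8 -4 0 0 -0.108; -45 -13 -4 0 0 -0.108; -44 -18 -4 0 0 -0.108; -41 -23 -4 0 0 -0.108; -39 -27 -4 0 0 -0.108; -36 -31 -4 0 0 -0.108; -32 -35 -4 0 0 -0.108; -28 -38 -4 0 0 -0.108; -24 -41 -4 0 0 -0.108; -19 -43 -4 0 0 -0.108; -15 -45 -4 0 0 -0.108; 0 0 0 0 0 0; 0 0 0 0 0 0"
}}

```text
time_s: 15.35
ee_pos: [0.4722, 0.2828, 0.3629]
eef_rot: [3.138, 0.039, -0.154]
force: [0.9, 0.1, -0.6]
grip_width: 0.0423
```

```bash
python3 - <<'E'
from h import *
c,o=snap("w10"); print(o["ee_pos"],o["eef_rot"])
c,o=snap("top1","top")
E
```

```text
[0.47224676 0.28284182 0.3628611 ] [ 3.13831146  0.03850124 -0.15413126]
```

View pics/w10.png

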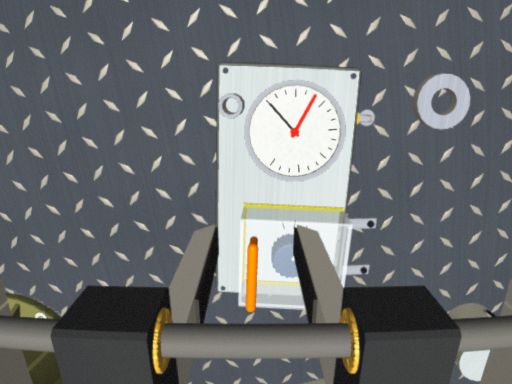

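View pics/top1.png

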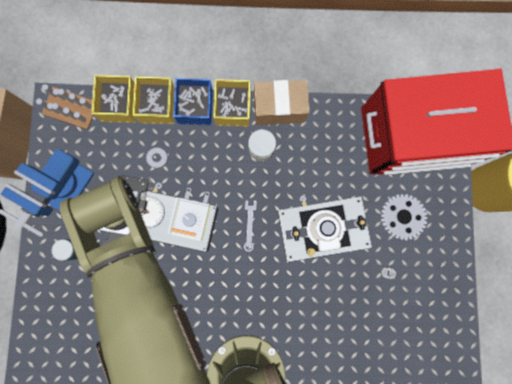

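```bash
python3 - <<'E'
from h import *
c,o=pickle.load(open("w10.pkl","rb")); im=c["color"]
hsv=cv2.cvtColor(im,cv2.COLOR_BGR2HSV).astype(int)
m=((hsv[...,1]>180)&(hsv[...,2]>150)&(abs(hsv[...,0]-12)<5)); m[:225]=0;m[315:]=0;m[:,:235]=0;m[:,280:]=0
cn=max(cv2.findContours(m.astype(np.uint8),0,2)[0],key=cv2.contourArea);r=cv2.minAreaRect(cn);print(r)
bp=cv2.boxPoints(r);P=ray(c,bp,.154,o);print(P.round(4),P.mean(0))
e=[np.linalg.norm(P[k+1]-P[k]) for k in(0,1)];k=int(np.argmax(e));d=P[k+1]-P[k];print(e,np.degrees(np.arctan2(d[1],d[0]))%180-90)
G=ray(c,[(294,132)],.095,o);print("gauge",G)
C=ray(c,[(219,64),(359,70),(217,293)],.078,o);print(C)
for i,j in((0,1),(0,2)): d=C[j]-C[i];print(np.linalg.norm(d),np.degrees(np.arctan2(d[1],d[0])))
# predict model
cv2.imwrite("pics/w10c.png",np.hstack([cv2.resize(im[70:190,235:355],(400,400),interpolation=cv2.INTER_CUBIC),cv2.resize(im[195:315,235:355],(400,400),interpolation=cv2.INTER_CUBIC)]))
t=cv2.imread("pics/top1.png");cv2.imwrite("pics/top1c.png",cv2.resize(t[190:272,270:380],(800,596),interpolation=cv2.INTER_CUBIC))
E
```

```text
((251.4993896484375, 277.01751708984375), (9.029531478881836, 68.16856384277344), 2.0095536708831787)
[[0.4354 0.1577 0.154 ]
 [0.4496 0.2307 0.154 ]
 [0.4578 0.2293 0.154 ]
 [0.4442 0.1562 0.154 ]] [0.4467237  0.19348295 0.154     ]
[np.float64(0.07443178092365803), np.float64(0.008317143277039812)] -10.99309930174421
gauge [[0.50656252 0.31764043 0.095     ]]
[[0.44114446 0.39534658 0.078     ]
 [0.58059359 0.36854172 0.078     ]
 [0.39042041 0.13422804 0.078     ]]
0.14200197378884274 -10.880659170770402
0.26599965852196106 -100.9931817273463
```

View pics/w10c.png

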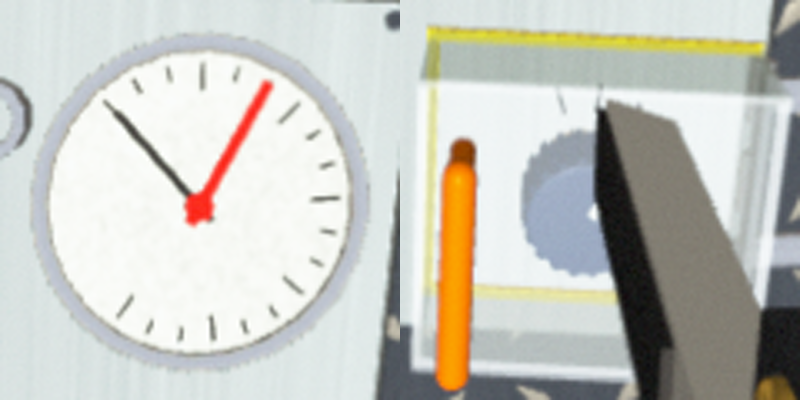

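View pics/top1c.png

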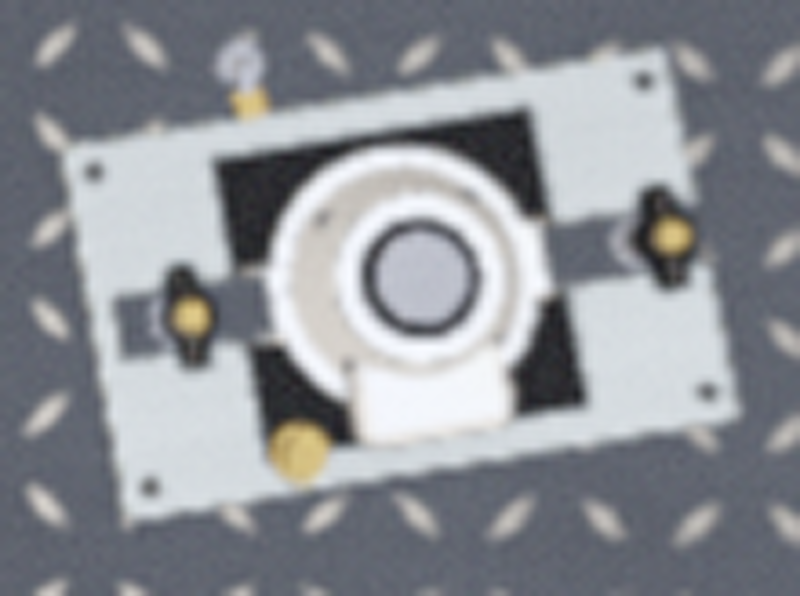

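```bash
python3 -c "
from h import *
plan([.4467,.1935,.277],-.192,4)
c,o=pickle.load(open('w10.pkl','rb'))
P=ray(c,np.array([(199,208),(107,103),(268,83)])/400*120+[235,70],.095,o)
a=[np.degrees(np.arctan2(*(P[i]-P[0])[1::-1])) for i in(1,2)];print(a,np.radians(a[0]-a[1]),[np.linalg.norm(P[i]-P[0]) for i in (1,2)])
"
```

```text
from [0.4724 0.2824 0.3634] [ 3.139  0.038 -0.155]
-2.1 22.9 21.8 0.001 0.009 0.009; -2.1 22.9 21.7 0.001 0.009 0.009; -2.1 23.0 21.7 0.001 0.009 0.009; -2.1 23.0 21.6 0.001 0.009 0.009
[np.float64(123.44415235845486), np.float64(53.69131174340001)] 1.2174167313515338 [np.float64(0.04164359272904655), np.float64(0.04164107840564019)]
```

>>> {"op": "move_arm", "data": {
  "rows": "-2 23 22 0.001 0.009 0.009; -2 23 22 0.001 0.009 0.009; -2 23 22 0.001 0.009 0.009; -2 23 22 0.001 0.009 0.009; 0 0 0 0 0 0; 0 0 0 0 0 0"
}}

```text
time_s: 16.2
ee_pos: [0.4468, 0.1862, 0.274]
eef_rot: [-3.14, -0.001, -0.202]
force: [-0.4, 0.4, -0.2]
grip_width: 0.0425
```

```bash
python3 -c "
from h import *
plan([.4467,.1935,.277],-.192,1)
c,o=snap('w11')"
```

```text
from [0.4468 0.1862 0.274 ] [-3.14e+00 -1.00e-03 -2.02e-01]
-1.6 -7.1 -3.0 -0.001 -0.001 -0.010
```

View pics/w11.png

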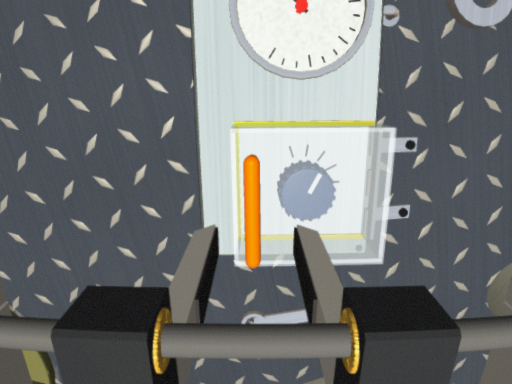

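```bash
python3 - <<'E'
from h import *
c,o=pickle.load(open("w11.pkl","rb")); im=c["color"]
hsv=cv2.cvtColor(im,cv2.COLOR_BGR2HSV).astype(int)
m=((hsv[...,1]>180)&(hsv[...,2]>150)&(abs(hsv[...,0]-12)<5)); m[:140]=0;m[280:]=0;m[:,:235]=0;m[:,280:]=0
cn=max(cv2.findContours(m.astype(np.uint8),0,2)[0],key=cv2.contourArea);r=cv2.minAreaRect(cn);print(r)
P=ray(c,cv2.boxPoints(r),.156,o);print(P.mean(0));e=[np.linalg.norm(P[k+1]-P[k]) for k in(0,1)];k=int(np.argmax(e));d=P[k+1]-P[k];print(e,np.degrees(np.arctan2(d[1],d[0]))%180-90)
print("knob top",ray(c,[(306,191)],.116,o),"mark",ray(c,[(318,174),(310,192)],.116,o),"gauge",ray(c,[(302,5)],.095,o))
E
```

```text
((251.72787475585938, 211.0322265625), (112.03602600097656, 14.47033405303955), 88.9583740234375)
[0.44663807 0.19426866 0.156     ]
[np.float64(0.008481007730684493), np.float64(0.07324318037919719)] -10.37961209834397
knob top [[0.48532519 0.18942516 0.116     ]] mark [[0.49581529 0.2002225  0.116     ]
 [0.48806111 0.18809586 0.116     ]] gauge [[0.50719879 0.31709621 0.095     ]]
```

```bash
python3 - <<'E'
from h import *
c,o=pickle.load(open("w11.pkl","rb"))
Rc,p=cam_pose(c,o)
for x,y in[(252,211),(252,180),(306,191),(252,240)]:
    z=float(c["z_map"][y,x]);P=ray(c,[(x,y)],0,o)[0]-p;print(z,(p+P/(Rc.T@P)[2]*z).round(4))
plan([.4467,.194,.236],-.192,1)
E
```

```text
0.2082781046628952 [0.4475 0.1973 0.1596]
0.20326834917068481 [0.4513 0.2161 0.1593]
0.2368912398815155 [0.4842 0.1935 0.1288]
0.21473585069179535 [0.4435 0.1782 0.1586]
from [0.4467 0.1863 0.2738] [-3.14  -0.    -0.202]
-1.6 -7.5 37.9 -0.001 -0.000 -0.010
```

>>> {"op": "move_arm", "data": {
  "rows": "-1.6 -7.5 0 0 0 -0.01; 0 0 12 0 0 0; 0 0 14 0 0 0; 0 0 10 0 0 0; 0 0 0 0 0 0"
}}

```text
time_s: 16.88
ee_pos: [0.4469, 0.1959, 0.2355]
eef_rot: [-3.14, -0.0, -0.19]
force: [-0.0, 0.5, -0.5]
grip_width: 0.0423
```

```bash
python3 -c "
from h import *
plan([.4467,.194,.236],-.192,1)
pr()"
```

```text
from [0.4469 0.1959 0.2355] [-3.14 -0.   -0.19]
0.2 1.9 -0.5 -0.001 -0.000 0.002
time_s 16.875
qpos [3.3760e-01 2.3180e-01 1.7726e+00 1.1000e-03 1.1361e+00 5.2680e-01]
joint_vel [ 0.0009 -0.0037 -0.0092 -0.0001  0.0007 -0.0003]
tau [ 6.40000e-02 -4.56148e+01 -3.17804e+01  6.95000e-02 -2.57900e-01
  7.00000e-04]
ee_pos [0.4469 0.1959 0.2355]
eef_rot [-3.1402e+00 -4.0000e-04 -1.8960e-01]
force [-0.0247  0.4539 -0.4682]
moment [-0.0502 -0.0766  0.0019]
grip_width 0.0423
```

>>> {"op": "move_arm", "data": {
  "rows": "0 0 0 0 0 0; 0 0 0 0 0 0; 0 0 0 0 0 0; 0 0 0 0 0 0; 0 0 0 0 0 0; 0 0 0 0 0 0",
  "grip": -1,
  "newtons": 15
}}

```text
time_s: 17.62
ee_pos: [0.4466, 0.1959, 0.2363]
eef_rot: [-3.14, 0.0, -0.19]
force: [-0.5, -0.1, -1.4]
grip_width: 0.0097
```

```bash
python3 - <<'E'
from h import *
pr()
r=np.hypot(98,72);a0=np.arctan2(72,98)
th=np.linspace(0,1.72,15)
x=-r*np.cos(a0+th);z=r*np.sin(a0+th)
print([(round(float(t),2),round(float(a),1),round(float(-b),1)) for t,a,b in zip(th[1:],np.diff(x),np.diff(z))])
E
```

```text
time_s 17.625
qpos [0.3377 0.2305 1.7722 0.0019 1.138  0.5268]
joint_vel [-0.0011 -0.0005  0.002   0.002  -0.0008 -0.0005]
tau [-1.35400e-01 -4.70692e+01 -3.30509e+01 -2.21000e-02 -4.42000e-02
 -2.70000e-03]
ee_pos [0.4466 0.1959 0.2363]
eef_rot [-3.1397e+00  2.0000e-04 -1.8990e-01]
force [-0.4911 -0.1082 -1.4087]
moment [ 0.0411 -0.0574  0.0461]
grip_width 0.0097
[(0.12, 9.6, -11.5), (0.25, 10.9, -10.2), (0.37, 12.1, -8.8), (0.49, 13.1, -7.3), (0.61, 13.8, -5.6), (0.74, 14.4, -3.9), (0.86, 14.8, -2.1), (0.98, 14.9, -0.2), (1.11, 14.8, 1.6), (1.23, 14.5, 3.4), (1.35, 14.0, 5.2), (1.47, 13.3, 6.8), (1.6, 12.3, 8.4), (1.72, 11.2, 9.9)]
```

>>> {"op": "move_arm", "data": {
  "rows": "9.6 0 -11.5 0 0 0; 10.9 0 -10.2 0 0 0; 12 0 -8.8 0 0 0; 13 0 -7.3 0 0 0; 13.8 0 -5.6 0 0 0"
}}

```text
time_s: 18.25
ee_pos: [0.5068, 0.1842, 0.2828]
eef_rot: [-3.14, 0.002, -0.189]
force: [1.0, 1.6, -5.0]
grip_width: 0.0097
```

```bash
cat >> h.py <<'E'
def guard():
    o=sensors.get_obs();d=np.array(o["ee_pos"])-[.4466,.1959,.2363]
    c,s=np.cos(-.192),np.sin(-.192)
    x=-98+1000*(d[0]*c+d[1]*s);y=1000*(-d[0]*s+d[1]*c);z=72+d[2]*1000
    th=np.pi-np.arctan2(z,x)-np.arctan2(72,98)
    print("x,y,z",x.round(1),y.round(1),z.round(1),"r",np.hypot(x,z).round(1),"theta",th.round(3),"F",np.round(o["force"],1),"M",np.round(o["moment"],2),"rot",np.round(o["eef_rot"],3),o["grip_width"],o["time_s"])
E
python3 -c "
from h import *
guard()"
```

```text
x,y,z -36.6 0.0 118.5 r 124.0 theta 0.637 F [ 1.   1.6 -5. ] M [ 0.29 -0.11 -0.01] rot [-3.14e+00  2.00e-03 -1.89e-01] 0.009724819141989338 18.25
```

>>> {"op": "move_arm", "data": {
  "rows": "14.4 0 -2 0 0 0; 14.8 0 -1 0 0 0; 14.9 0 0.5 0 0 0; 14.8 0 2 0 0 0; 14.5 0 4 0 0 0"
}}

```text
time_s: 18.88
ee_pos: [0.5833, 0.1691, 0.2826]
eef_rot: [-3.139, -0.0, -0.19]
force: [-2.0, 2.6, -4.9]
grip_width: 0.0093
```

```bash
python3 -c "
from h import *
guard();snap('w12')"
```

```text
x,y,z 41.3 -0.2 118.3 r 125.3 theta 1.273 F [-2.   2.6 -4.9] M [0.46 0.39 0.  ] rot [-3.139 -0.    -0.19 ] 0.009292717247250783 18.875
```

View pics/w12.png

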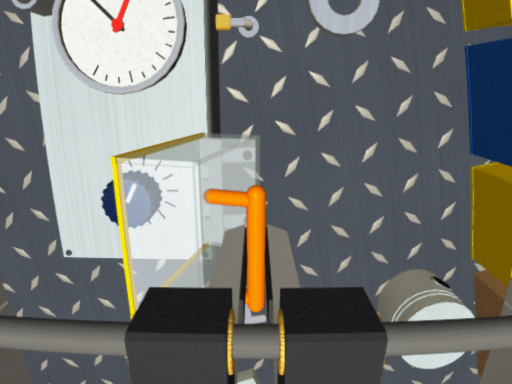

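>>> {"op": "move_arm", "data": {
  "rows": "13 0 6 0 0 0; 12.5 0 8 0 0 0; 11 0 9.5 0 0 0; 9 0 9 0 0 0; 0 0 0 0 0 0"
}}

```text
time_s: 19.55
ee_pos: [0.63, 0.1602, 0.2479]
eef_rot: [-3.14, 0.009, -0.19]
force: [-18.5, 0.9, 3.0]
grip_width: 0.0095
```

```bash
python3 -c "
from h import *
guard()"
```

```text
x,y,z 88.8 -0.1 83.6 r 121.9 theta 1.753 F [-18.5   0.9   3. ] M [0.24 3.19 0.06] rot [-3.14   0.009 -0.19 ] 0.009511862913646148 19.55
```

>>> {"op": "move_arm", "data": {
  "rows": "0 0 0 0 0 0; 0 0 0 0 0 0; 0 0 -15 0 0 0; 0 0 -30 0 0 0; 0 0 -35 0 0 0; 0 0 0 0 0 0",
  "grip": -0.5
}}

```text
time_s: 20.3
ee_pos: [0.6316, 0.1598, 0.3324]
eef_rot: [-3.139, 0.006, -0.19]
force: [0.1, -0.0, -0.6]
grip_width: 0.024
```

```bash
python3 -c "
from h import *
guard();snap('w13')
c,o=snap('top2','top')"
```

```text
x,y,z 90.5 -0.1 168.1 r 190.9 theta 1.431 F [ 0.1 -0.  -0.6] M [-0.1  -0.05  0.02] rot [-3.139  0.006 -0.19 ] 0.024016645865250062 20.3
```

View pics/w13.png

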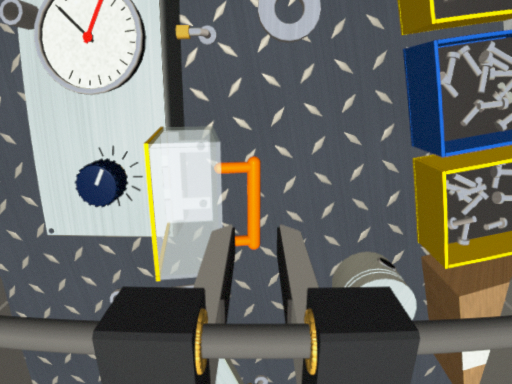

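```bash
python3 - <<'E'
from h import *
c,o=pickle.load(open("w13.pkl","rb"));im=c["color"]
hsv=cv2.cvtColor(im,cv2.COLOR_BGR2HSV).astype(int)
m=((hsv[...,2]<120)&(hsv[...,1]>120)&(abs(hsv[...,0]-113)<15)); m[:150]=0;m[220:]=0;m[:,:65]=0;m[:,140:]=0
ys,xs=np.nonzero(m);print(m.sum(),xs.min(),xs.max(),ys.min(),ys.max())
cv2.imwrite("pics/w13c.png",cv2.resize(im[140:225,60:145],(510,510),interpolation=cv2.INTER_CUBIC))
plan([.486,.187,.31],1.79,14)
E
```

```text
1563 76 125 160 205
from [0.6312 0.1597 0.3289] [-3.141  0.011 -0.19 ]
-10.5 0.0 1.5 -0.001 0.000 -0.141; -10.4 -1.4 1.5 -0.001 0.000 -0.141; -10.1 -2.9 1.5 -0.001 0.000 -0.141; -9.6 -4.3 1.4 -0.001 0.000 -0.141; -8.9 -5.6 1.4 -0.001 0.000 -0.141; -8.0 -6.8 1.4 -0.001 0.000 -0.141; -7.0 -7.9 1.4 -0.001 0.000 -0.141; -5.8 -8.8 1.4 -0.001 0.000 -0.141; -4.5 -9.5 1.4 -0.001 0.000 -0.141; -3.1 -10.1 1.4 -0.001 0.000 -0.141; -1.7 -10.4 1.4 -0.001 0.000 -0.141; -0.2 -10.5 1.4 -0.001 0.000 -0.141; 1.3 -10.5 1.4 -0.001 0.000 -0.141; 2.8 -10.2 1.4 -0.001 0.000 -0.141
```

View pics/w13c.png

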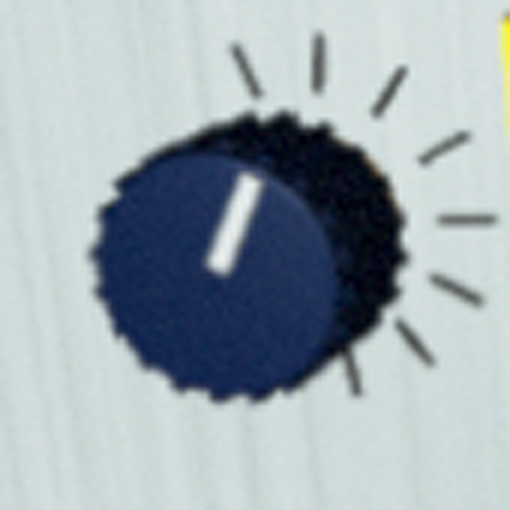

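>>> {"op": "move_arm", "data": {
  "rows": "-10.5 0 0 0 0 -0.141; -10.5 -1.5 0 0 0 -0.141; -10 -3 0 0 0 -0.141; -9.6 -4 0 0 0 -0.141; -9 -5.6 0 0 0 -0.141; -8 -6.8 0 0 0 -0.141; -7 -8 0 0 0 -0.141; -6 -9 0 0 0 -0.141; -4.5 -9.5 0 0 0 -0.141; -3 -10 0 0 0 -0.141; -2 -10.5 0 0 0 -0.141; 0 -10.5 0 0 0 -0.141; 1 -10.5 0 0 0 -0.141; 3 -10 0 0 0 -0.141; 0 0 0 0 0 0",
  "grip": 0.3
}}

```text
time_s: 22.28
ee_pos: [0.478, 0.1826, 0.3166]
eef_rot: [-3.106, -0.006, 1.847]
force: [0.1, -0.8, -0.7]
grip_width: 0.0611
```

```bash
python3 - <<'E'
from h import *
c,o=pickle.load(open("w13.pkl","rb"));print(ray(c,[(95.8,185.8)],.116,o))
c,o=snap("w14"); plan([.486,.187,.31],1.79,1)
E
```

```text
[[0.48614978 0.18613784 0.116     ]]
from [0.4783 0.1825 0.3166] [-3.106 -0.006  1.845]
2.2 8.9 6.3 -0.036 -0.005 0.055
```

View pics/w14.png

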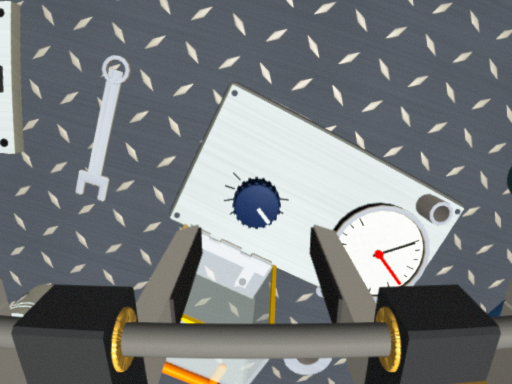

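>>> {"op": "move_arm", "data": {
  "rows": "2 9 6 -0.036 -0.005 0.055; 0 0 0 0 0 0"
}}

```text
time_s: 22.58
ee_pos: [0.4868, 0.1867, 0.3094]
eef_rot: [-3.141, 0.0, 1.783]
force: [0.9, -0.1, 0.5]
grip_width: 0.0612
```

```bash
python3 - <<'E'
from h import *
plan([.4863,.186,.191],1.79,6)
E
```

```text
from [0.4868 0.1867 0.3094] [-3.141  0.     1.783]
-0.1 -0.1 19.7 -0.000 0.000 -0.001; -0.1 -0.1 19.7 -0.000 0.000 -0.001; -0.1 -0.1 19.7 -0.000 0.000 -0.001; -0.1 -0.1 19.7 -0.000 0.000 -0.001; -0.1 -0.1 19.7 -0.000 0.000 -0.001; -0.1 -0.1 19.7 -0.000 0.000 -0.001
```

>>> {"op": "move_arm", "data": {
  "rows": "-0.5 -0.5 15 0 0 0; 0 0 20 0 0 0; 0 0 20 0 0 0; 0 0 20 0 0 0; 0 0 15 0 0 0; 0 0 10 0 0 0; 0 0 0 0 0 0"
}}

```text
time_s: 23.45
ee_pos: [0.4853, 0.1848, 0.2021]
eef_rot: [-3.135, 0.0, 1.781]
force: [-0.3, 0.8, 0.4]
grip_width: 0.0609
```

```bash
python3 - <<'E'
from h import *
plan([.4863,.186,.191],1.79,1)
snap("w15")
E
```

```text
from [0.4853 0.1848 0.2021] [-3.135  0.     1.781]
1.0 1.4 11.1 -0.007 0.000 -0.009
```

View pics/w15.png

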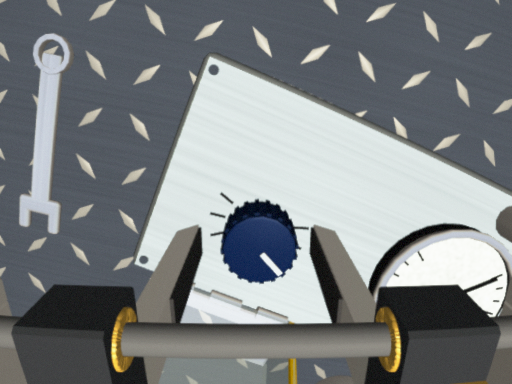

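>>> {"op": "move_arm", "data": {
  "rows": "1 1.4 10 -0.007 0 0; 0 0 0 0 0 0"
}}

```text
time_s: 23.75
ee_pos: [0.4869, 0.1863, 0.1928]
eef_rot: [3.138, -0.0, 1.781]
force: [0.0, -0.3, 0.1]
grip_width: 0.0609
```

```bash
python3 - <<'E'
from h import *
plan([.4863,.186,.191],1.79,1)
E
```

```text
from [0.4869 0.1863 0.1928] [ 3.138 -0.     1.781]
-0.1 -0.7 1.8 0.003 -0.000 -0.009
```

>>> {"op": "move_arm", "data": {
  "rows": "0 -0.7 1.5 0.003 0 0; 0 0 0 0 0 0; 0 0 0 0 0 0; 0 0 0 0 0 0; 0 0 0 0 0 0; 0 0 0 0 0 0",
  "grip": -1,
  "newtons": 30
}}

```text
time_s: 24.5
ee_pos: [0.4863, 0.1867, 0.1918]
eef_rot: [3.14, -0.001, 1.782]
force: [-0.5, 1.8, -0.6]
grip_width: 0.0397
```

```bash
python3 - <<'E'
from h import *
pr()
E
```

```text
time_s 24.5
qpos [ 2.9600e-01  3.5700e-01  1.7218e+00  1.0000e-03  1.0615e+00 -1.4861e+00]
joint_vel [ 0.0023  0.      0.0013  0.0004 -0.0003  0.0003]
tau [-8.68800e-01 -5.26160e+01 -3.10848e+01 -2.61800e-01  1.89400e-01
  6.10000e-03]
ee_pos [0.4863 0.1867 0.1918]
eef_rot [ 3.1403e+00 -1.0000e-03  1.7816e+00]
force [-0.4824  1.7937 -0.6146]
moment [ 0.2472 -0.1289  0.0069]
grip_width 0.0397
```

>>> {"op": "move_arm", "data": {
  "rows": "0 0 0 0 0 0.1; 0 0 0 0 0 0.12; 0 0 0 0 0 0.12; 0 0 0 0 0 0.12; 0 0 0 0 0 0.12; 0 0 0 0 0 0.12; 0 0 0 0 0 0"
}}

```text
time_s: 25.38
ee_pos: [0.4862, 0.1862, 0.1918]
eef_rot: [3.141, -0.0, 1.061]
force: [0.1, 2.8, -1.2]
grip_width: 0.0398
```

```bash
python3 - <<'E'
from h import *
pr();snap("w16")
E
```

```text
time_s 25.375
qpos [ 0.2954  0.3569  1.7219 -0.      1.0623 -0.7655]
joint_vel [ 0.0018 -0.0013 -0.0005  0.0006 -0.0003 -0.0349]
tau [ -0.807  -52.6468 -31.0527  -0.3176   0.1637   1.2059]
ee_pos [0.4862 0.1862 0.1918]
eef_rot [ 3.1412e+00 -3.0000e-04  1.0609e+00]
force [ 0.1415  2.8409 -1.2414]
moment [ 0.21   -0.1241 -0.0852]
grip_width 0.0398
```

View pics/w16.png

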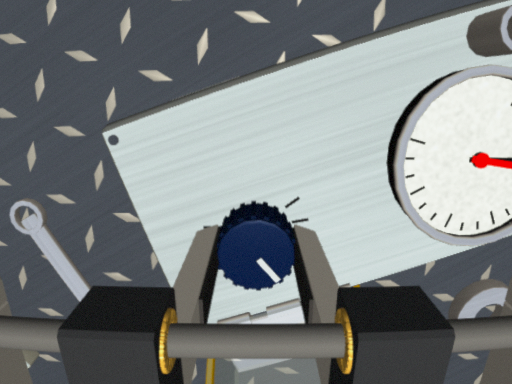

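```bash
python3 - <<'E'
from h import *
c,o=snap("s1","scene")
a=c["color"][150:225,290:390]; b=pickle.load(open("w16.pkl","rb"))[0]["color"][110:210,412:512]
t,_=snap("top3","top"); t=t["color"][190:250,118:198]
f=lambda i:cv2.resize(i,(400,300),interpolation=cv2.INTER_CUBIC)
cv2.imwrite("pics/m1.png",np.vstack([np.hstack([f(a),f(t)]),cv2.resize(b[20:80],(800,480)[:2],interpolation=cv2.INTER_CUBIC)[:300]]))
E
```

```text
(no output)
```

View pics/m1.png

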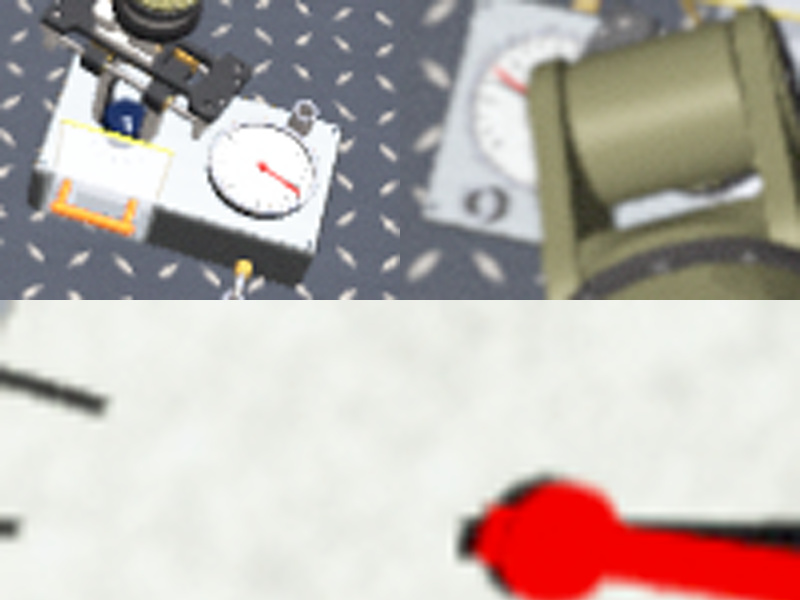

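>>> {"op": "move_arm", "data": {
  "rows": "0 0 0 0 0 0.06; 0 0 0 0 0 0; 0 0 0 0 0 0"
}}

```text
time_s: 25.9
ee_pos: [0.4862, 0.1862, 0.1918]
eef_rot: [3.141, -0.0, 1.008]
force: [-0.1, 1.9, -1.0]
grip_width: 0.0394
```

```bash
python3 - <<'E'
from h import *
b,o=snap("w17");print(o["eef_rot"],o["moment"])
b=b["color"][120:200,412:512]
cv2.imwrite("pics/m2.png",cv2.resize(b,(750,600),interpolation=cv2.INTER_CUBIC))
E
```

```text
[ 3.14133000e+00 -1.29918471e-04  1.00765645e+00] [ 0.19623376 -0.08362406 -0.07192501]
```

View pics/m2.png

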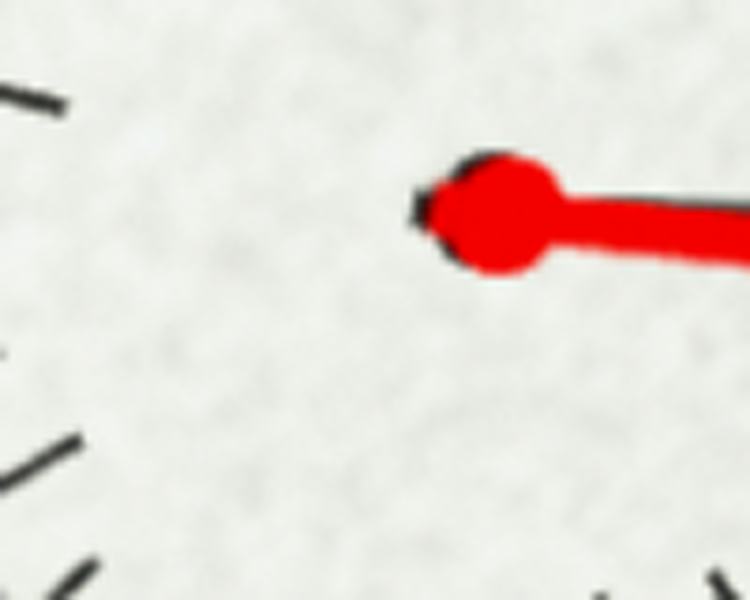

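>>> {"op": "move_arm", "data": {
  "rows": "0 0 0 0 0 0.045; 0 0 0 0 0 0; 0 0 0 0 0 0"
}}

```text
time_s: 26.32
ee_pos: [0.4862, 0.1862, 0.1918]
eef_rot: [3.141, -0.0, 0.965]
force: [0.0, 1.8, -0.3]
grip_width: 0.0395
```

```bash
python3 - <<'E'
from h import *
b,o=snap("w18");print(o["eef_rot"],o["moment"])
b=b["color"][120:200,412:512]
cv2.imwrite("pics/m3.png",cv2.resize(b,(750,600),interpolation=cv2.INTER_CUBIC))
E
```

```text
[ 3.14133184e+00 -7.68592659e-05  9.65379539e-01] [ 0.0860866  -0.0638547  -0.06386811]
```

View pics/m3.png

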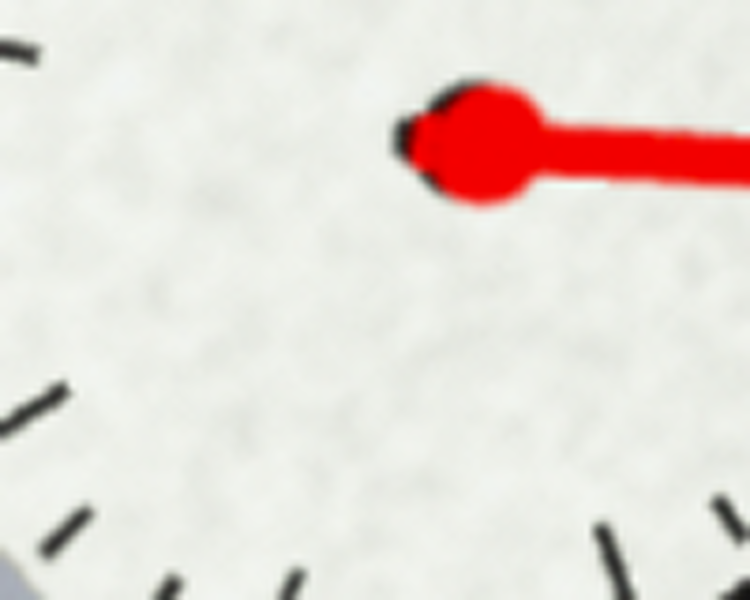

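>>> {"op": "move_arm", "data": {
  "rows": "0 0 0 0 0 0; 0 0 0 0 0 0; 0 0 -15 0 0 0; 0 0 -40 0 0 0; 0 0 -45 0 0 0; 0 0 -20 0 0 0; 0 0 0 0 0 0",
  "grip": 0.3
}}

```text
time_s: 27.25
ee_pos: [0.486, 0.1858, 0.3199]
eef_rot: [3.139, -0.002, 0.967]
force: [0.3, 0.4, -0.4]
grip_width: 0.0611
```

```bash
python3 - <<'E'
from h import *
b,o=snap("w19");print(o["ee_pos"],o["eef_rot"])
# project gauge centre
print(proj(b,[.507,.3175,.095],o))
E
```

```text
[0.48600644 0.18580707 0.31991455] [ 3.13892655e+00 -2.13651638e-03  9.66637374e-01]
[[390.60699386 118.51284159]]
```

View pics/w19.png

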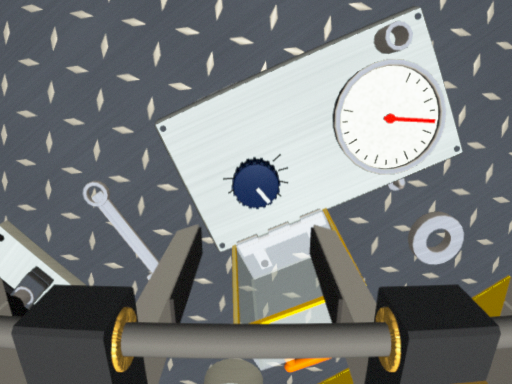

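```bash
python3 - <<'E'
from h import *
plan([.493,.235,.27],-.19,9)
E
```

```text
from [0.4859 0.1858 0.3189] [ 3.14e+00 -1.00e-03  9.67e-01]
4.9 -2.5 5.4 0.000 -0.000 0.129; 4.6 -3.1 5.4 0.000 -0.000 0.129; 4.2 -3.6 5.4 0.000 -0.000 0.129; 3.7 -4.1 5.4 0.000 -0.000 0.129; 3.1 -4.6 5.4 0.000 -0.000 0.129; 2.5 -4.9 5.4 0.000 -0.000 0.129; 1.8 -5.2 5.4 0.000 -0.000 0.129; 1.2 -5.4 5.4 0.000 -0.000 0.129; 0.5 -5.5 5.4 0.000 -0.000 0.129
```

>>> {"op": "move_arm", "data": {
  "rows": "5 -2.5 5 0 0 0.129; 4.6 -3 5 0 0 0.129; 4 -3.6 5 0 0 0.129; 3.7 -4 5 0 0 0.129; 3 -4.6 5 0 0 0.129; 2.5 -5 5 0 0 0.129; 2 -5 5 0 0 0.129; 1 -5.4 5 0 0 0.129; 0.5 -5.5 5 0 0 0.129; 0 0 0 0 0 0",
  "grip": -0.1
}}

```text
time_s: 28.55
ee_pos: [0.4911, 0.2346, 0.2611]
eef_rot: [3.132, 0.012, -0.231]
force: [0.4, -0.2, -0.1]
grip_width: 0.0422
```

```bash
python3 - <<'E'
from h import *
b,o=snap("w20");print(o["ee_pos"],o["eef_rot"])
q=proj(b,[.507,.3175,.095],o)[0];print(q)
x,y=q.astype(int); 
cv2.imwrite("pics/m4.png",cv2.resize(b["color"][max(0,y-60):y+60,x-80:x+80],(800,600),interpolation=cv2.INTER_CUBIC))
E
```

```text
[0.49107285 0.23460959 0.26112016] [ 3.13203374  0.01249533 -0.23103068]
[253.02785881  83.20386578]
```

View pics/m4.png

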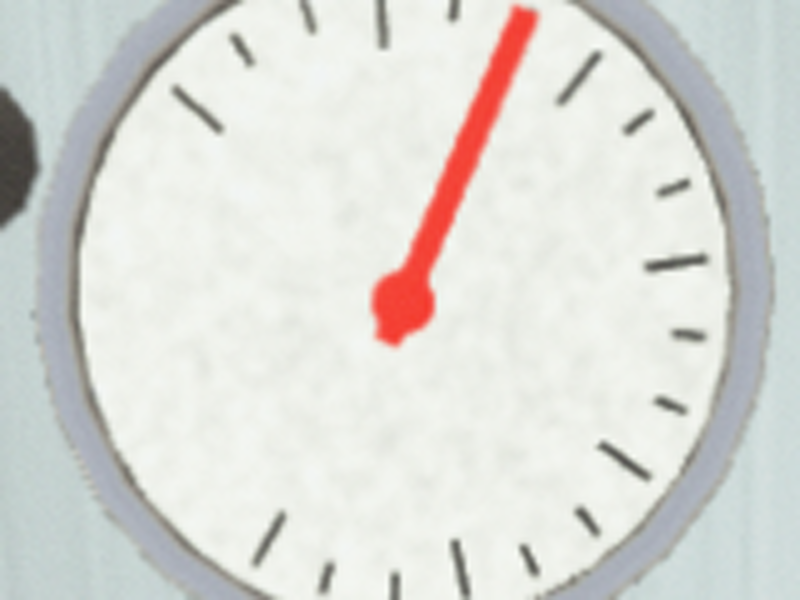

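```bash
python3 - <<'E'
from h import *
plan([.631,.160,.335],-.19,6)
E
```

```text
from [0.4911 0.2345 0.2614] [ 3.132  0.012 -0.229]
25.4 6.9 -12.5 0.002 0.002 -0.007; 25.4 7.1 -12.5 0.002 0.002 -0.007; 25.3 7.2 -12.4 0.002 0.002 -0.007; 25.3 7.3 -12.4 0.002 0.002 -0.007; 25.3 7.5 -12.3 0.002 0.002 -0.007; 25.3 7.6 -12.3 0.002 0.002 -0.007
```

>>> {"op": "move_arm", "data": {
  "rows": "0 0 -35 0.004 0.006 -0.02; 10 3 -35 0.004 0.006 -0.02; 28 8 -5 0 0 0; 30 9 0 0 0 0; 30 9 0 0 0 0; 30 9 0 0 0 0; 25 7 0 0 0 0; 0 0 0 0 0 0",
  "grip": -0.4
}}

```text
time_s: 29.6
ee_pos: [0.638, 0.1593, 0.3375]
eef_rot: [3.139, 0.002, -0.162]
force: [-1.1, -0.3, -0.9]
grip_width: 0.028
```

```bash
python3 - <<'E'
from h import *
plan([.631,.160,.30],-.19,1)
snap("w21")
E
```

```text
from [0.638  0.1593 0.3375] [ 3.139e+00  2.000e-03 -1.620e-01]
-6.9 0.3 37.5 0.003 0.002 0.028
```

View pics/w21.png

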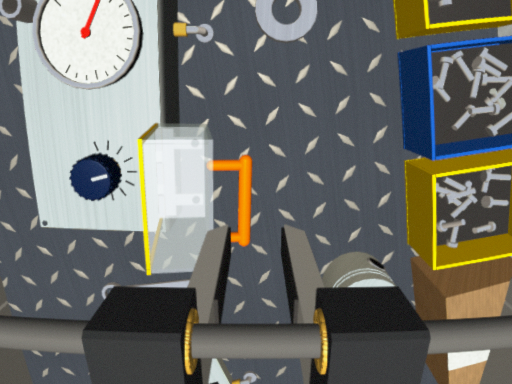

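>>> {"op": "move_arm", "data": {
  "rows": "-7 0 20 0.003 0.002 0.028; 0 0 17 0 0 0; 0 0 0 0 0 0"
}}

```text
time_s: 30.02
ee_pos: [0.6287, 0.162, 0.3002]
eef_rot: [-3.141, -0.0, -0.185]
force: [0.5, -0.1, 1.0]
grip_width: 0.0285
```

```bash
python3 - <<'E'
from h import *
plan([.6305,.160,.25],-.19,1)
E
```

```text
from [0.6287 0.162  0.3002] [-3.141 -0.    -0.185]
2.2 1.7 50.2 -0.001 -0.000 0.005
```

>>> {"op": "move_arm", "data": {
  "rows": "2.2 1.7 15 0 0 0.005; 0 0 12 0 0 0; 0 0 0 0 0 0"
}}

```text
time_s: 30.4
ee_pos: [0.6313, 0.16, 0.2731]
eef_rot: [-3.139, -0.004, -0.189]
force: [1.7, 0.1, 2.5]
grip_width: 0.0285
```

```bash
python3 - <<'E'
from h import *
plan([.6305,.160,.25],-.19,1)
E
```

```text
from [0.6313 0.16   0.2731] [-3.139 -0.004 -0.189]
-0.8 0.2 23.1 -0.002 -0.004 0.001
```

>>> {"op": "move_arm", "data": {
  "rows": "-0.5 0 10 -0.002 -0.004 0; 0 0 10 0 0 0; 0 0 0 0 0 0"
}}

```text
time_s: 30.78
ee_pos: [0.6313, 0.16, 0.2524]
eef_rot: [-3.141, -0.002, -0.189]
force: [0.9, -0.3, 0.3]
grip_width: 0.0281
```

```bash
python3 - <<'E'
from h import *
guard();plan([.6305,.160,.248],-.19,1);snap("w22")
E
```

```text
x,y,z 90.2 -0.0 88.1 r 126.1 theta 1.734 F [ 0.9 -0.3  0.3] M [ 0.   -0.17  0.01] rot [-3.141e+00 -2.000e-03 -1.890e-01] 0.02810865540653539 30.775
from [0.6313 0.16   0.2524] [-3.141e+00 -2.000e-03 -1.890e-01]
-0.8 0.1 4.4 -0.001 -0.002 0.001
```

View pics/w22.png

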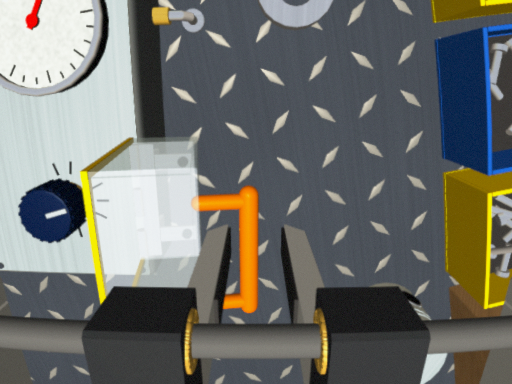

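Bar is between the fingers; close.

>>> {"op": "move_arm", "data": {
  "rows": "-0.8 0 4 0 -0.002 0; 0 0 0 0 0 0; 0 0 0 0 0 0; 0 0 0 0 0 0; 0 0 0 0 0 0",
  "grip": -1,
  "newtons": 15
}}

```text
time_s: 31.45
ee_pos: [0.6294, 0.1605, 0.2485]
eef_rot: [3.142, 0.004, -0.188]
force: [0.2, -0.7, -1.6]
grip_width: 0.0094
```

```bash
python3 - <<'E'
from h import *
guard()
r=121.6;a0=np.arctan2(72,98)
th=np.linspace(1.745,0,15)
x=-r*np.cos(a0+th);z=r*np.sin(a0+th)
print([(round(float(t),2),round(float(a),1),round(float(-b),1)) for t,a,b in zip(th[1:],np.diff(x),np.diff(z))])
E
```

```text
x,y,z 88.2 0.1 84.2 r 121.9 theta 1.746 F [ 0.2 -0.7 -1.6] M [-0.05 -0.07  0.  ] rot [ 3.142  0.004 -0.188] 0.0093779114777454 31.45
[(1.62, -11.1, -10.3), (1.5, -12.3, -8.8), (1.37, -13.3, -7.2), (1.25, -14.1, -5.5), (1.12, -14.7, -3.7), (1.0, -15.0, -1.8), (0.87, -15.1, 0.0), (0.75, -15.0, 1.9), (0.62, -14.7, 3.8), (0.5, -14.1, 5.6), (0.37, -13.3, 7.3), (0.25, -12.3, 8.9), (0.12, -11.1, 10.3), (0.0, -9.7, 11.6)]
```

>>> {"op": "move_arm", "data": {
  "rows": "-11 0 -10 0 0 0; -12.3 0 -8.8 0 0 0; -13.3 0 -7 0 0 0; -14 0 -5 0 0 0; -14.7 0 -3 0 0 0"
}}

```text
time_s: 32.08
ee_pos: [0.5628, 0.1733, 0.2856]
eef_rot: [-3.14, -0.001, -0.188]
force: [2.0, 1.2, 2.2]
grip_width: 0.0092
```

```bash
python3 -c "
from h import *
guard()"
```

```text
x,y,z 20.4 -0.0 121.3 r 123.0 theta 1.104 F [2.  1.2 2.2] M [ 0.11 -0.52 -0.03] rot [-3.14e+00 -1.00e-03 -1.88e-01] 0.009245269773047314 32.075
```

>>> {"op": "move_arm", "data": {
  "rows": "-15 0 -1 0 0 0; -15 0 0.5 0 0 0; -15 0 2 0 0 0; -14.7 0 4 0 0 0; -14 0 6 0 0 0"
}}

```text
time_s: 32.7
ee_pos: [0.4836, 0.1885, 0.2735]
eef_rot: [-3.139, 0.002, -0.187]
force: [8.7, 3.7, -12.8]
grip_width: 0.0099
```

```bash
python3 -c "
from h import *
guard()"
```

```text
x,y,z -60.3 -0.2 109.2 r 124.7 theta 0.433 F [  8.7   3.7 -12.8] M [ 0.53 -1.76 -0.05] rot [-3.139e+00  2.000e-03 -1.870e-01] 0.009864651975179224 32.7
```

>>> {"op": "move_arm", "data": {
  "rows": "-11 0 11 0 0 0; -11 0 10 0 0 0; -9 0 9.5 0 0 0; -5 0 7 0 0 0; 0 0 0 0 0 0"
}}

```text
time_s: 33.33
ee_pos: [0.4457, 0.1961, 0.2383]
eef_rot: [-3.135, -0.01, -0.186]
force: [9.6, 1.0, -9.2]
grip_width: 0.0097
```

```bash
python3 -c "
from h import *
guard()"
```

```text
x,y,z -98.9 -0.0 74.0 r 123.5 theta 0.008 F [ 9.6  1.  -9.2] M [ 0.09 -1.83 -0.02] rot [-3.135 -0.01  -0.186] 0.009684408686546315 33.325
```

>>> {"op": "move_arm", "data": {
  "rows": "1 0 2 0 0 0; 0 0 0 0 0 0"
}}

```text
time_s: 33.58
ee_pos: [0.4455, 0.1961, 0.2375]
eef_rot: [-3.134, -0.011, -0.185]
force: [12.3, 0.1, -10.1]
grip_width: 0.0093
```

>>> {"op": "move_arm", "data": {
  "rows": "0 0 0 0 0 0; 0 0 0 0 0 0; 0 0 0 0 0 0; 0 0 -15 0 0 0; 0 0 -30 0 0 0; 0 -10 -30 0 0 0; 0 -15 -20 0 0 0; 0 0 0 0 0 0; 0 0 0 0 0 0",
  "grip": -0.1
}}

```text
time_s: 34.7
ee_pos: [0.4465, 0.2201, 0.3384]
eef_rot: [-3.134, -0.009, -0.185]
force: [-0.4, -0.1, -0.4]
grip_width: 0.0424
```

```bash
python3 -c "
from h import *
pr();snap('w23');snap('s2','scene')"
```

```text
time_s 34.7
qpos [3.8380e-01 1.5140e-01 1.6189e+00 1.4000e-03 1.3602e+00 5.6850e-01]
joint_vel [ 0.0034 -0.0062 -0.0084 -0.0007  0.0051 -0.0005]
tau [ 3.22200e-01 -4.58948e+01 -3.69058e+01  8.57000e-02 -9.50000e-03
  2.60000e-02]
ee_pos [0.4465 0.2201 0.3384]
eef_rot [-3.1344 -0.0086 -0.185 ]
force [-0.3905 -0.1436 -0.3765]
moment [-0.0372 -0.0882  0.0073]
grip_width 0.0424
```

View pics/w23.png

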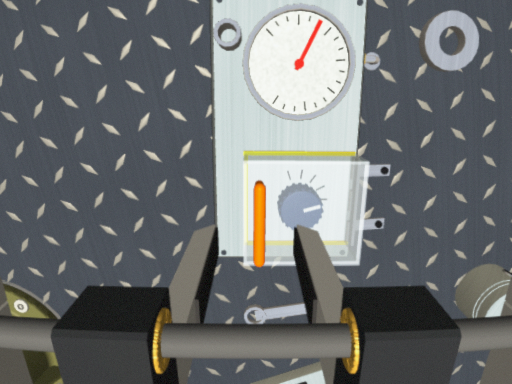

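View pics/s2.png

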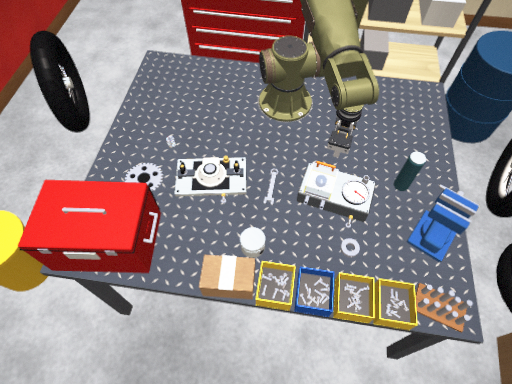

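```bash
python3 - <<'E'
from h import *
c,o=pickle.load(open("w23.pkl","rb")); im=c["color"];Rc,p=cam_pose(c,o)
for x,y in[(259,200),(259,225)]:
    z=float(c["z_map"][y,x]);P=ray(c,[(x,y)],0,o)[0]-p;print((p+P/(Rc.T@P)[2]*z).round(4))
hsv=cv2.cvtColor(im,cv2.COLOR_BGR2HSV).astype(int)
m=((hsv[...,1]>180)&(hsv[...,2]>150)&(abs(hsv[...,0]-12)<5)); m[:170]=0;m[275:]=0;m[:,:235]=0;m[:,290:]=0
cn=max(cv2.findContours(m.astype(np.uint8),0,2)[0],key=cv2.contourArea);r=cv2.minAreaRect(cn)
print(ray(c,[r[0]],.156,o))
cv2.imwrite("pics/m5.png",cv2.resize(im[0:125,235:360],(600,600),interpolation=cv2.INTER_CUBIC))
E
```

```text
[0.4507 0.2171 0.1583]
[0.4469 0.1964 0.1589]
[[0.4468577  0.19571384 0.156     ]]
```

View pics/m5.png

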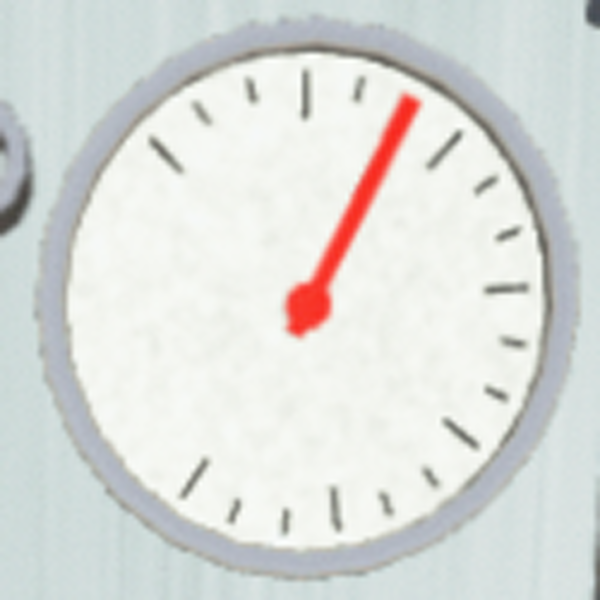

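Everything checks out: the guard handle is back at its shut height and position, and the needle is hidden under the set hand. Handing in.

```bash
python3 -c "
from station import ctrl
print(ctrl.hand_in())"
```

```text
the job is handed in; nothing more can be done
None
```

I did the job in the order asked and handed it in at about 34.7 s of the 72 s allowed. The hand-in gave no verdict.

- **Wing bolts:** I turned the left bolt and then the right bolt clockwise until the wing bar stopped and the gripper jaws slipped on it. From the top camera, both bars lie along the fixture's x axis within about 2°. An oblique wrist view read about 4–6° past that line. I put this down to the bars' side faces showing in that view.
- **Guard opened:** I laid it back on its stop (handle position gave about 1.75 rad). It stayed open after I let go.
- **Regulator:** I turned the knob about 0.82 rad clockwise, against about 0.81 rad worked out from the first gauge view. From overhead, the black needle is completely hidden under the red set hand.
- **Guard closed:** The handle's top is at 158–159 mm and its position is within about 2 mm of where it started. The needle was still under the set hand afterwards.
- **Everything else:** The gripper was clear of everything at hand-in, with near-zero wrist force. The last scene picture, by eye, shows the other items where they were. The largest wrist force I read was about 19 N, while pushing the guard onto its stop.

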